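Unhook the peg basket with the forked lifter

TASK

The peg basket hanging on the stand is sticky with starch, so do not touch it with the gripper: pick up the forked lifter by its wooden handle and use its two prongs to lift the basket by its wire bail up and off the hook. Carry it upright, lower it gently so that it stands in the middle of the slatted board, and slip the prongs out. Then lay the lifter down flat on its underside on the table top, clear of the basket, stand and board, and leave everything else where it is.

Things in the scene. Friction and masses are not known exactly. Their poses are not given: they have to be found in the camera images.
- fork: Forked lifter, 194 mm long, 120 g, flat on the table between stand and board. Origin: centre of the handle's underside; x to the prongs, z up. Wooden handle x -50 to 50, 24 mm wide, 28 mm high; steel yoke x 49 to 63, 56 mm wide; two level prongs 6 mm thick at y = -22 and 22, axis 14 mm above the underside, to x = 133, where they turn up to ends at x = 141, tops 35 mm above the underside.
- prongs (a point): point midway between the two prongs of the lifter, on their axis, at x = 122 (mm, lifter's frame), just behind the upturned ends: a good place to carry the bail
- basket: Grey plastic peg basket, 200 g, its wooden pegs fixed in it. Origin: centre of its underside, z up. 96 mm in x, 110 in y, 70 high, pegs stick up to at most 90. A rigid steel wire bail, 7 mm thick, rises from the middle of both y sides and stays upright. At the start the basket hangs by it on the stand's hook, axes parallel to the stand's, underside 60 mm above the table.
- bail (a point): middle of the top bar of the basket's bail, on the bar's axis, 150 mm above the basket's underside; the bar is straight and level along the basket's y from -40 to 40 mm
- stand: Fixed steel stand. Origin: on the table straight below where the bail hangs; its hook points to its -x, roughly to the robot. Post 16 mm thick at x = 90, 242 mm high. Hook arm 8 mm thick, at y = 0, axis 202.5 mm above the table, to x = -18, where it turns up to an end at x = -30, 227 mm above the table. Foot plate 10 mm thick, x -40 to 130, y -55 to 55.
- board: Fixed slatted wooden board (duckboard), 190 by 190 mm, top 16 mm above the table. Origin: centre of its underside. It lies on the other side (left or right) from the stand.
- mug: white ceramic mug, 80 mm across, 92 mm high, with a handle; bystander, stands behind the middle of the table
- pot: stainless pot, 150 mm across, 100 mm high; bystander near the far edge
- bowl: white plastic bowl, 170 mm across, 65 mm high; bystander at the left
- stirrer: bamboo stirrer shaped like a spoon, 200 mm long, lying at the right; bystander
- brush: wooden brush lying at the left; bystander
- jar: closed glass jar, 72 mm across, 110 mm high; bystander at the right
Not all that is in view belongs to the job. Leave any orange or red look-alike of the fork alone. What is shaped like the basket but yellow is not meant.

How it is judged:
On the way, in this order (a step that is already met when the one before it is completed fails the run):
1. the basket hangs on the lifter, its bail lifted above and off the hook (z of bail in the frame of stand above 0.225 m and contact force between fork and basket above 0.5 N and contact force between basket and stand below 0.1 N), for 0.2 s.
2. the basket stands at rest on the board, free of the lifter (horizontal distance between basket and board below 0.04 m and height (world z) of basket between 0.008 and 0.026 m and angle between basket's own z axis and vertical below 0.12 rad and contact force between basket and board above 0.5 N and contact force between fork and basket below 0.1 N and linear speed of basket below 0.03 m/s), for 0.2 s.
At the end, for the whole second after the job is handed in: The basket stands upright (within 0.12 rad) and at rest on the board, its centre within 40 mm of the board's centre, not touched by the lifter; the lifter lies flat on its underside on the table top (origin below 12 mm, tilt under 0.15 rad), at rest, touching neither basket, board nor stand (all of step 2 and height (world z) of fork below 0.012 m and angle between fork's own z axis and vertical below 0.15 rad and linear speed of fork below 0.02 m/s and contact force between fork and stand below 0.1 N and contact force between fork and board below 0.1 N).
It fails at once if gripper or arm touches the basket (contact force between any of the fingers, the arm and basket above 0.3 N).
It fails at once if the basket tips by more than 0.6 rad (angle between basket's own z axis and vertical above 0.6 rad).
It fails at once if the basket is set down hard on the board (over 30 N) (contact force between basket and board above 30 N).
It fails at once if a bystander (mug, pot, bowl, stirrer, brush, jar) is moved by more than 30 mm (distance of any of mug, pot, bowl, stirrer, brush, jar from where it was at the start of the episode above 0.03 m).
It also fails if it takes over 69 s, if anything falls off the work surface, if the arm or the gripper's body presses on something with over 40 N, if the wrist force passes 120 N, or if a joint passes its speed limit or range.

ROBOT

A 6-joint arm with a two-finger parallel gripper is mounted at the origin on the work surface. World frame = base frame: x ahead of the robot, y to its left, z up, the work surface at z = 0. Lengths are in m, angles in rad, forces in N, time in s.
With the tool pointing down it reaches from about 0.35 to 0.775 m from the base axis. Payload 5.5 kg.
Tool frame: the origin (TCP) lies midway between the tips of the shut fingers; the grasp point (between the pads) lies 19 mm behind it; z points along the fingers, y is the direction in which the jaws open and shut (so a half turn about z gives the same grasp; the last joint's range is limited). The gripper opens to 85 mm and grips with 20 to 120 N. Pads are 22 mm wide; open, the fingers measure 114 mm over their backs; the gripper's body (76 mm by 85 mm) begins 54 mm behind the grasp point. The pads swing forward as they close: fully open they stand 13 mm farther back than shut.
Start: joints at [1.058, 0.313, 0.046, 1.304, 0, 1.431], TCP at [0.209, 0.536, 0.205] pointing down, gripper open.
Joint ranges: [-2.76, 2.76], [-0.86, 1.69], [-1.03, 1.26], [-2.2, 2.34], [-1.47, 1.5], [-3.14, 3.14]. Speed limits (rad/s): [2.57, 2.57, 3.14, 3.14, 3.14, 3.14].

INTERFACE

Orientations are given as a unit quaternion [w, x, y, z].
In Python, from cell import sense, viewer, robot gives the robot as it stands.
- The arm moves only by the tool jog_arm, never from a script. Its argument "plan" is a list of rows, each a list of 3 entries, a list of its own where there are three numbers: the shift along the tool's x, y, z in cm, then the turn, a rotation vector about the tool's x, y, z in degrees, then the opening, from -1 (shut) to 1 (fully open). In form: [[[tx, ty, tz], [ax, ay, az], claw], ...]. A call has 1 to 20 rows; each row is the pose to reach, as a shift and turn from the pose commanded when the call began, along the tool's axes at that moment; what a row does not reach only later rows make up. A row lasts 1/10 s, in which the tool goes at most 50 mm and 8.59 degrees, less where a joint would pass 70% of its speed; a pose out of reach is approached as far as the arm can. A call with a gripper value outside its range is refused whole. The fingers move at their own pace and stop on an object; "grip_force" is the grip in N (left out, the last holds). Time passes only in rows, so rows that repeat a pose let the fingers close. It gives the time, the measured TCP pose, the force and the opening at its end, in the units of the state.
- sense(): the state, without advancing time (a new reading comes with each control period).
- viewer.camera(name): name is "scene" or "side" or "wrist"; returns a dict with "image" (384x512x3 uint8, red, green, blue), "range_z" (384x512 float32, m along the optical axis (not along the pixel's ray), 0 where there is no reading), "camera_matrix" (3x3 intrinsics, pixels), "view" (4x4, takes a point from world to camera coordinates). Camera axes: x right, y down, z forward; pixel columns grow to the right and rows downward; lengths in m; the calibration is good to about 2 mm. A picture is of the moment at which its call begins.
- robot.hand_in(): hands the job in, once; it reports no verdict.
The state is a dict: "t": time; "q": joint angles; "qd": joint speeds; "joint_torque": joint torques, N m; "tcp_pos": TCP position; "orientation": TCP orientation; "contact_force": force on the tool from outside, world axes, zero at the start; "wrist_torque": the same for the moment, N m; "width": finger opening in m.
Only numpy, scipy, OpenCV 4.12 (cv2) and the standard library are available. Lean on these libraries where they do the work, as an engineer would, in place of code of your own. Each camera call takes 0.05 s, during which the arm holds its last target.

## Working session

There is one attempt and no reset: what is moved stays moved. The work goes in short steps, Python scripts to look and compute and a tool call to move; the robot and the scene stay as the last step left them, time stands still between calls to the robot, and variables do not carry over. Pictures are saved under pics/ and viewed, and the job is handed in when it is done.

Besides the shell and the picture viewer there is one more tool, called after "Request:" by a JSON object that holds its "method" and its "body". jog_arm: Moves the arm, as the interface text tells. Its arguments: {"type":"object","properties":{"plan":{"type":"array"},"grip_force":{"type":"number"}},"required":["plan"]}

```bash
mkdir -p pics; cat > h.py <<'E'
import numpy as np, cv2
from cell import sense, viewer, robot
def snap(n,f):
    c=viewer.camera(n); cv2.imwrite(f'pics/{f}.png',c['image'][:,:,::-1]); np.savez(f'pics/{f}.npz',**c); return c
def pts(c):
    z=c['range_z']; K=c['camera_matrix']; T=np.linalg.inv(c['view'])
    v,u=np.mgrid[:z.shape[0],:z.shape[1]]
    P=np.stack([(u-K[0,2])/K[0,0]*z,(v-K[1,2])/K[1,1]*z,z,np.ones_like(z)],-1)@T.T
    P=P[...,:3]; P[z==0]=np.nan; return P
E
python3 - <<'E'
from h import *
s=sense(); print(s)
for n in ['scene','side','wrist']: snap(n,n+'0')
E
```

```text
{'t': 0.0, 'q': array([ 1.05841381e+00,  3.13990031e-01,  4.49382687e-02,  1.30359699e+00,
       -2.64156829e-05,  1.43120545e+00]), 'qd': array([ 0.00095113,  0.00043728, -0.00049729, -0.00063499, -0.00092172,
       -0.00033756]), 'joint_torque': array([ 9.39498059e-04, -4.80627215e+01,  2.98532063e+01,  1.92036980e-02,
       -1.49718267e-04, -8.85373652e-06]), 'tcp_pos': array([0.20915002, 0.53499103, 0.20399818]), 'orientation': array([-2.84101086e-04,  1.85318261e-01,  9.82678118e-01, -8.81662365e-04]), 'contact_force': array([0.03860001, 0.11654777, 0.5826683 ]), 'wrist_torque': array([-0.01861202,  0.0322586 , -0.00835561]), 'width': 0.08532529789816788}
```

View pics/scene0.png

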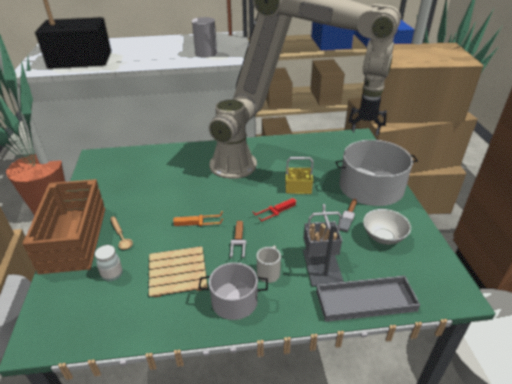

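View pics/side0.png

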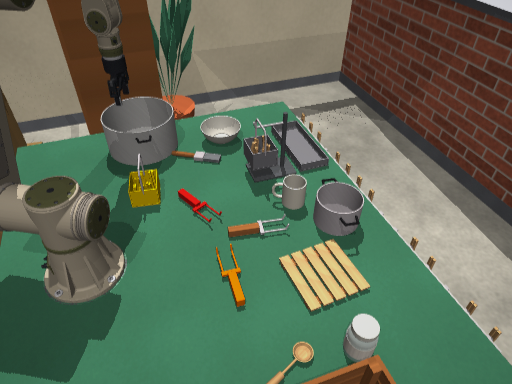

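View pics/wrist0.png

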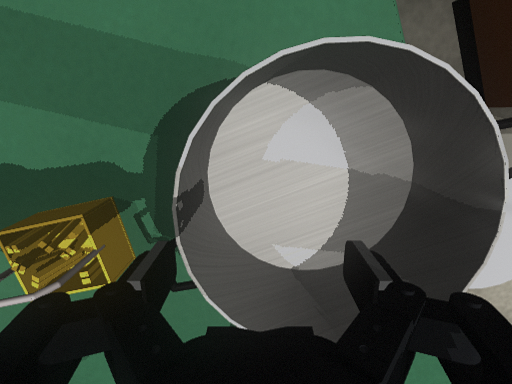

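Three forks in the scene view: orange (198,220), red (275,210), and brown wood with steel prongs (238,238). The brown one lies between the stand and the board and has a wooden handle, so it fits. There are two baskets: grey on the hook (322,240), which is meant, and yellow (299,178), which is not.

```bash
python3 - <<'E'
from h import *
a=np.load('pics/scene0.npz'); b=np.load('pics/side0.npz')
A=a['image'][190:290,190:350,::-1]; B=b['image'][100:250,190:350,::-1]
A=cv2.resize(A,(640,400),interpolation=3);B=cv2.resize(B,(427,400),interpolation=3)[:, :]
cv2.imwrite('pics/crop0.png',cv2.resize(np.hstack([A,B]),(800,300)))
# top-down heightmap from both clouds
P=np.concatenate([pts(a).reshape(-1,3),pts(b).reshape(-1,3)]); C=np.concatenate([a['image'].reshape(-1,3),b['image'].reshape(-1,3)])
m=np.isfinite(P[:,0])&(P[:,2]>-.02)&(P[:,2]<.5)&(P[:,0]>0.1)&(P[:,0]<1.0)&(abs(P[:,1])<.6)
P=P[m];C=C[m]
o=np.argsort(P[:,2]);P=P[o];C=C[o]
im=np.zeros((540,720,3),np.uint8)
for p,c in zip(P,C):
    r=int((1.0-p[0])*600);q=int((.6-p[1])*600)
    cv2.rectangle(im,(q,r),(q+1,r+1),c[::-1].tolist(),-1)
for k in range(1,10): cv2.putText(im,f'x{k/10}',(0,int((1-k/10)*600)),0,.4,(255,255,255)); 
for k in range(-5,6): cv2.putText(im,f'{k/10}',(int((.6-k/10)*600),535),0,.4,(255,255,255)); cv2.line(im,(int((.6-k/10)*600),0),(int((.6-k/10)*600),6),(255,255,255))
cv2.imwrite('pics/top0.png',im)
for n,c in(('s',a),('d',b)): print(n,np.linalg.inv(c['view'])[:3,3])
E
```

```text
s [ 1.64446913 -0.0865223   1.09645727]
d [ 0.21820033 -0.81542675  0.92056334]
```

View pics/crop0.png

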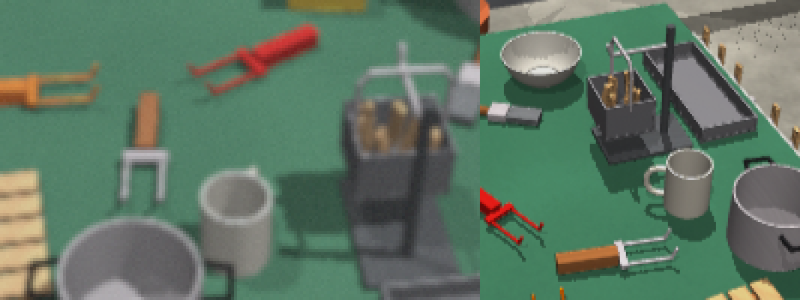

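View pics/top0.png

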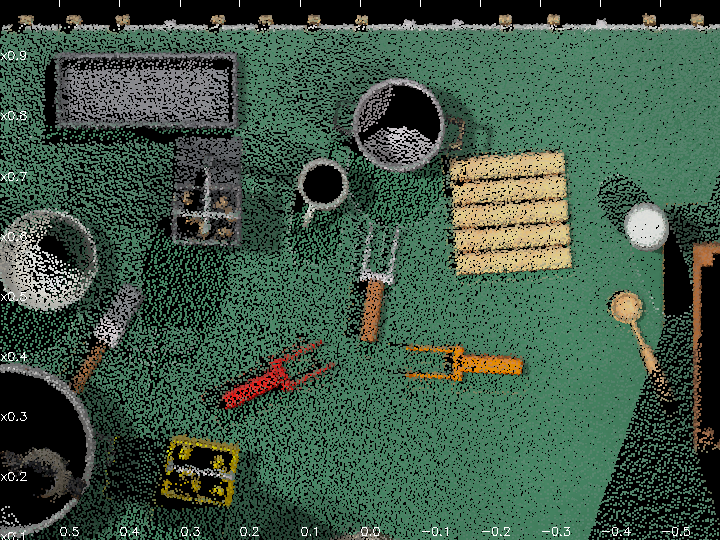

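The crop confirms the brown-handled steel fork, and the grey basket hangs on the hook. Next I'll measure the poses.

```bash
python3 - <<'E'
from h import *
a=np.load('pics/scene0.npz'); b=np.load('pics/side0.npz')
for n,c in (('scene',a),('side',b)):
    P=pts(c).reshape(-1,3); C=c['image'].reshape(-1,3).astype(int)
    ok=np.isfinite(P[:,0]);P=P[ok];C=C[ok]
    def box(x0,x1,y0,y1,z0,z1): return (P[:,0]>x0)&(P[:,0]<x1)&(P[:,1]>y0)&(P[:,1]<y1)&(P[:,2]>z0)&(P[:,2]<z1)
    t=box(.3,.6,-.15,.1,-.02,.02)&(C[:,1]>C[:,0]+20); print(n,'table z',np.median(P[t,2]))
    f=box(.41,.66,-.08,.04,.004,.05)
    br=f&(C[:,0]>C[:,2]+35)&(P[:,2]>.022)
    st=f&(abs(C[:,0]-C[:,2])<30)&(abs(C[:,1]-C[:,0])<25)
    for l,m in(('handle',br),('steel',st)):
        Q=P[m]; r=cv2.minAreaRect((Q[:,:2]*1000).astype(np.float32)); print(l,m.sum(),r,'z',Q[:,2].min(),Q[:,2].max(),np.median(Q[:,2]))
    m=box(.5,.75,-.4,-.1,.010,.03)&(C[:,0]>C[:,2]+15)
    print('board',m.sum(),cv2.minAreaRect((P[m][:,:2]*1000).astype(np.float32)),np.median(P[m][:,2]))
    # basket top region
    m=box(.55,.78,.15,.38,.11,.14); print('rim',m.sum(),cv2.minAreaRect((P[m][:,:2]*1000).astype(np.float32)),np.percentile(P[m][:,2],[50,95]))
    m=box(.55,.70,.15,.38,.19,.3)
    print('bail+hook pts',m.sum())
    Q=P[m&(P[:,2]<.222)]
    for q in Q[np.argsort(Q[:,1])]: print(np.round(q*1000,0).astype(int).tolist(),end=' ')
    print()
    m=box(.68,.85,.15,.38,.1,.3); Q=P[m&(P[:,2]>.15)]; print('post',len(Q),cv2.minAreaRect((Q[:,:2]*1000).astype(np.float32)),Q[:,2].max())
    m=box(.68,.8,.15,.38,.005,.02); Q=P[m]; print('foot',len(Q),cv2.minAreaRect((Q[:,:2]*1000).astype(np.float32)))
E
```

```text
scene table z 0.0007841929120011581
handle 112 ((485.1545715332031, -19.61008071899414), (23.849609375, 99.67343139648438), 81.74406433105469) z 0.02347897618166117 0.035139709451354584 0.028563562283340227
steel 127 ((535.9283447265625, -30.49451446533203), (190.00094604492188, 92.66407775878906), 10.539548873901367) z 0.004013811130140654 0.03652788150657815 0.018114411167484246
board 2136 ((645.9761352539062, -250.89633178710938), (196.7793731689453, 189.89266967773438), 3.6584644317626953) 0.01657656747211178
rim 510 ((666.307373046875, 256.1240234375), (111.06437683105469, 149.79994201660156), 88.76940155029297) [0.12506469 0.1373495 ]
bail+hook pts 135
[645, 202, 192] [639, 204, 191] [646, 205, 193] [644, 206, 196] [642, 206, 202] [640, 206, 196] [648, 207, 203] [641, 209, 205] [644, 209, 195] [642, 209, 201] [643, 212, 207] [644, 212, 203] [637, 213, 205] [645, 214, 208] [644, 214, 212] [637, 216, 209] [645, 217, 212] [644, 218, 215] [643, 221, 214] [639, 223, 207] [641, 225, 212] [642, 225, 208] [644, 228, 214] [644, 228, 210] [644, 231, 214] [643, 232, 208] [646, 234, 211] [
[... 3746 characters left out ...]
17, 259, 212] [621, 259, 199] [632, 259, 205] [693, 259, 204] [651, 259, 205] [644, 259, 210] [697, 260, 195] [655, 260, 203] [618, 260, 207] [614, 260, 220] [640, 261, 210] [641, 261, 214] [667, 262, 200] [638, 264, 208] [641, 272, 208] [642, 275, 209] [639, 278, 209] [643, 278, 211] [638, 285, 209] [642, 285, 208] [643, 288, 210] [641, 292, 208] [642, 294, 211] [641, 302, 207] [641, 302, 203] [642, 305, 197] [640, 308, 191] [640, 310, 198] [641, 311, 193] 
post 132 ((710.54931640625, 250.34690856933594), (56.16307830810547, 20.676210403442383), 4.482446193695068) 0.24170300820493196
foot 345 ((736.90576171875, 274.02886962890625), (117.2707290649414, 163.09922790527344), 2.089498281478882)
```

```bash
cat >> h.py <<'E'
from scipy.spatial.transform import Rotation as R
def rot(q): return R.from_quat([q[1],q[2],q[3],q[0]])
def go(pos,head,p0=None,q0=None):
    """shift(cm)/turn(deg) to reach TCP pos, tool down, fork heading deg"""
    s=sense(); p0=s['tcp_pos'] if p0 is None else np.array(p0); R0=rot(s['orientation'] if q0 is None else q0)
    h=np.radians(head); x=np.array([-np.cos(h),-np.sin(h),0]); z=np.array([0,0,-1.]); y=np.cross(z,x)
    Rt=R.from_matrix(np.stack([x,y,z],1))
    return np.round(R0.inv().apply(np.array(pos)-p0)*100,2).tolist(), np.round((R0.inv()*Rt).as_rotvec(degrees=True),1).tolist()
E
python3 - <<'E'
from h import *
print(go([.495,-.021,.2],-8.26)); print(go([.209,.535,.26],-21.4))
print(go([.495,-.021,.26],-8.26))
E
```

```text
([-46.87, -41.38, 0.47], [-0.1, -0.0, -13.1])
([0.02, -0.03, -5.58], [-0.1, -0.0, 0.0])
([-46.87, -41.39, -5.53], [-0.1, -0.0, -13.1])
```

Request:
{"method": "jog_arm", "body": {"plan": [[[0, 0, -5.5], [0, 0, 0], 1], [[0, 0, -5.5], [0, 0, 0], 1], [[-46.9, -41.4, -5.5], [0, 0, -13.1], 1], [[-46.9, -41.4, -5.5], [0, 0, -13.1], 1], [[-46.9, -41.4, -5.5], [0, 0, -13.1], 1], [[-46.9, -41.4, -5.5], [0, 0, -13.1], 1], [[-46.9, -41.4, -5.5], [0, 0, -13.1], 1], [[-46.9, -41.4, -5.5], [0, 0, -13.1], 1], [[-46.9, -41.4, -5.5], [0, 0, -13.1], 1], [[-46.9, -41.4, -5.5], [0, 0, -13.1], 1], [[-46.9, -41.4, -5.5], [0, 0, -13.1], 1], [[-46.9, -41.4, -5.5], [0, 0, -13.1], 1], [[-46.9, -41.4, -5.5], [0, 0, -13.1], 1], [[-46.9, -41.4, -5.5], [0, 0, -13.1], 1], [[-46.9, -41.4, -1], [0, 0, -13.1], 1], [[-46.9, -41.4, -1], [0, 0, -13.1], 1], [[-46.9, -41.4, -1], [0, 0, -13.1], 1], [[-46.9, -41.4, -1], [0, 0, -13.1], 1]]}}

```text
t: 1.95
tcp_pos: [0.4955, -0.0201, 0.2159]
orientation: [0.0, 0.072, 0.997, 0.0]
contact_force: [-0.1, 0.6, 0.5]
width: 0.085
```

```bash
python3 - <<'E'
from h import *
c=snap('wrist','wrist1'); s=sense(); print(s['t'],s['tcp_pos'],s['orientation'],s['q'],s['contact_force'])
P=pts(c).reshape(-1,3); C=c['image'].reshape(-1,3).astype(int)
m=np.isfinite(P[:,0])&(P[:,2]>.02)&(P[:,2]<.035)&(P[:,0]>.41)&(P[:,0]<.6)&(abs(P[:,1]+.02)<.06)&(C[:,0]>C[:,2]+25)
Q=P[m]; print(m.sum(),cv2.minAreaRect((Q[:,:2]*1000).astype(np.float32)),np.median(Q[:,2]))
E
```

```text
2.0 [ 0.4957803  -0.01995361  0.21636897] [1.01633546e-03 7.12966169e-02 9.97454640e-01 2.96826826e-05] [-2.02379663e-01  1.55212582e-01 -1.30331097e-01  1.28324515e+00
  3.24420590e-04 -5.96649472e-02] [-0.76746082  0.0814344   0.3600113 ]
1476 ((475.37451171875, -45.1285514831543), (81.57230377197266, 104.90534210205078), 82.30245971679688) 0.028086818139113373
```

View pics/wrist1.png

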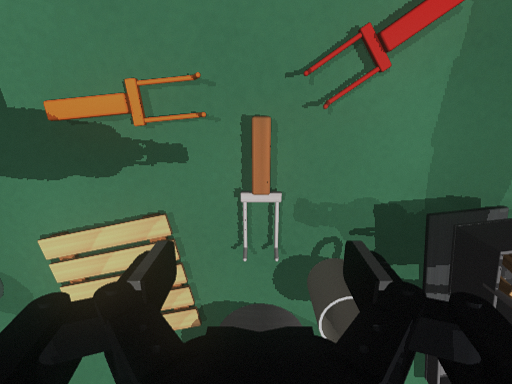

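Wrist view: the fork's handle is at (261,155), its yoke at (261,197), and its prongs point down the picture, with the tool aligned to it. I'll refine its pose from this view.

```bash
python3 - <<'E'
from h import *
c=np.load('pics/wrist1.npz'); P=pts(c); 
h=P[112:196,245:278].reshape(-1,3); h=h[(h[:,2]>.022)&(h[:,2]<.034)]
print('handle',cv2.minAreaRect((h[:,:2]*1000).astype(np.float32)),np.median(h,0))
y=P[190:204,236:286].reshape(-1,3); y=y[(y[:,2]>.012)]; print('yoke',cv2.minAreaRect((y[:,:2]*1000).astype(np.float32)),np.median(y,0))
p=P[205:265,236:286].reshape(-1,3); p=p[(p[:,2]>.01)]; print('prongs',cv2.minAreaRect((p[:,:2]*1000).astype(np.float32)),p[:,2].max())
g=P[120:180,285:330].reshape(-1,3);print('table',np.nanmedian(g[:,2]))
E
```

```text
handle ((482.0451354980469, -16.161598205566406), (23.286069869995117, 99.70265197753906), 81.35191345214844) [ 0.47887053 -0.01622231  0.02807376]
yoke ((535.3453979492188, -24.64837074279785), (55.535457611083984, 22.370288848876953), 81.5012435913086) [ 0.53558272 -0.02428731  0.01916035]
prongs ((585.6875610351562, -31.913999557495117), (49.952701568603516, 74.99957275390625), 81.58082580566406) 0.03632678889741203
table 0.000265081554041674
```

```bash
python3 - <<'E'
from h import *
print(go([.4934,-.0195,.05],-8.5),go([.4934,-.0195,.004],-8.5))
E
```

```text
([0.28, 0.01, 16.64], [0.0, 0.1, 0.3]) ([0.29, 0.01, 21.24], [0.0, 0.1, 0.3])
```

Request:
{"method": "jog_arm", "body": {"plan": [[[0.3, 0, 4], [0, 0, 0.3], 1], [[0.3, 0, 8], [0, 0, 0.3], 1], [[0.3, 0, 12], [0, 0, 0.3], 1], [[0.3, 0, 16], [0, 0, 0.3], 1], [[0.3, 0, 18], [0, 0, 0.3], 1], [[0.3, 0, 19.5], [0, 0, 0.3], 1], [[0.3, 0, 19.5], [0, 0, 0.3], 1], [[0.3, 0, 19.5], [0, 0, 0.3], 1]]}}

```text
t: 2.8
tcp_pos: [0.4934, -0.0197, 0.0212]
orientation: [0.001, 0.074, 0.997, -0.0]
contact_force: [0.3, 0.3, -0.1]
width: 0.0854
```

```bash
python3 - <<'E'
from h import *
s=sense();print(s['tcp_pos'],s['contact_force'])
print(go([.4934,-.0195,.004],-8.5))
E
```

```text
[ 0.49336969 -0.01965764  0.02119719] [ 0.2902701   0.30858359 -0.09171072]
([0.0, 0.02, 1.72], [0.0, 0.1, 0.0])
```

Request:
{"method": "jog_arm", "body": {"plan": [[[0, 0, 0.8], [0, 0, 0], 1], [[0, 0, 1.7], [0, 0, 0], 1], [[0, 0, 1.7], [0, 0, 0], 1], [[0, 0, 1.7], [0, 0, 0], -0.3], [[0, 0, 1.7], [0, 0, 0], -0.3], [[0, 0, 1.7], [0, 0, 0], -0.3], [[0, 0, 1.7], [0, 0, 0], -1], [[0, 0, 1.7], [0, 0, 0], -1], [[0, 0, 1.7], [0, 0, 0], -1], [[0, 0, 1.7], [0, 0, 0], -1], [[0, 0, 1.7], [0, 0, 0], -1], [[0, 0, 1.7], [0, 0, 0], -1], [[0, 0, 1.7], [0, 0, 0], -1]], "grip_force": 100}}

```text
t: 4.1
tcp_pos: [0.4925, -0.0204, 0.0029]
orientation: [-0.0, 0.075, 0.997, 0.0]
contact_force: [0.7, 0.0, -0.2]
width: -0.0
```

The width reads zero, so the grasp may have missed. I'll look.

```bash
python3 - <<'E'
from h import *
snap('wrist','wrist2');snap('side','side2');c=snap('scene','scene2'); print(sense()['width'])
a=cv2.imread('pics/wrist2.png');b=cv2.imread('pics/side2.png')[150:310,150:310];d=cv2.imread('pics/scene2.png')[180:280,180:310]
cv2.imwrite('pics/c2.png',cv2.resize(np.hstack([cv2.resize(a,(512,384)),cv2.resize(b,(384,384)),cv2.resize(d,(500,384))]),(800,220)))
cv2.imwrite('pics/c2b.png',np.hstack([cv2.resize(b,(400,400)),cv2.resize(d,(400,400))]))
E
```

```text
-6.803580305252809e-06
```

View pics/wrist2.png

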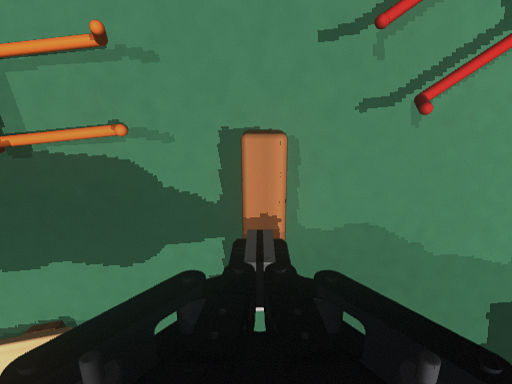

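View pics/c2b.png

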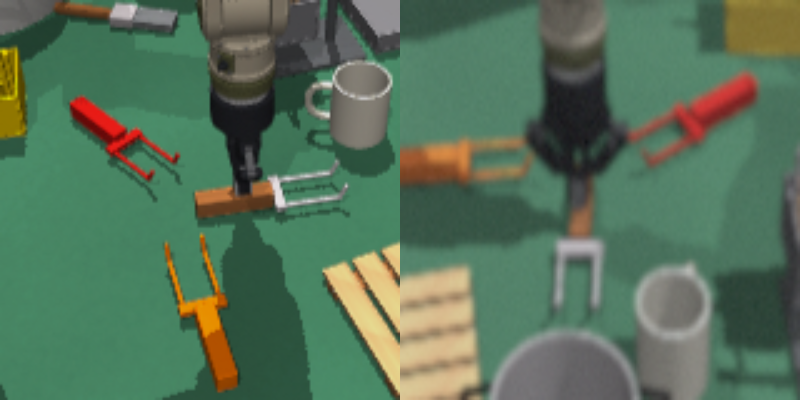

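```bash
python3 - <<'E'
from h import *
c=np.load('pics/wrist2.npz');P=pts(c)
for r in range(130,320,10): print(r,[np.round(P[r,k]*1000).tolist() for k in (252,262,272)])
s=np.load('pics/side2.npz');Q=pts(s).reshape(-1,3)
m=(abs(Q[:,0]-.49)<.08)&(abs(Q[:,1]+.02)<.06)&(Q[:,2]>.01)&(Q[:,2]<.1)&(s['image'].reshape(-1,3).max(1)<70)
print(Q[m][:,2].min(), Q[m][np.argsort(Q[m][:,2])[:8]])
st=sense();print(st['tcp_pos'],st['contact_force'],st['joint_torque'])
E
```

```text
130 [[432.0, -16.0, 11.0], [432.0, -10.0, 11.0], [433.0, -5.0, 13.0]]
140 [[435.0, -16.0, 27.0], [436.0, -11.0, 28.0], [437.0, -6.0, 28.0]]
150 [[440.0, -17.0, 28.0], [441.0, -12.0, 29.0], [442.0, -7.0, 28.0]]
160 [[445.0, -18.0, 28.0], [446.0, -13.0, 28.0], [447.0, -8.0, 29.0]]
170 [[450.0, -18.0, 28.0], [451.0, -13.0, 27.0], [452.0, -8.0, 28.0]]
180 [[456.0, -19.0, 28.0], [456.0, -14.0, 29.0], [457.0, -9.0, 29.0]]
190 [[461.0, -20.0, 29.0], [462.0, -15.0, 28.0], [463.0, -10.0, 28.0]]
200 [[466.0, -21.0, 29.0], [467.0, -16.0, 29.0], [468.0, -11.0, 29.0]]
210 [[472.0, -22.0, 29.0], [473.0, -17.0, 28.0], [473.0, -11.0, 29.0]]
220 [[478.0, -23.0, 27.0], [478.0, -17.0, 28.0], [479.0, -12.0, 29.0]]
230 [[481.0, -23.0, 34.0], [481.0, -18.0, 35.0], [482.0, -13.0, 36.0]]
240 [[481.0, -23.0, 47.0], [482.0, -18.0, 46.0], [482.0, -13.0, 47.0]]
250 [[481.0, -23.0, 57.0], [482.0, -18.0, 56.0], [482.0, -14.0, 58.0]]
260 [[480.0, -22.0, 66.0], [482.0, -18.0, 64.0], [482.0, -14.0, 66.0]]
270 [[480.0, -22.0, 74.0], [485.0, -19.0, 67.0], [481.0, -14.0, 75.0]]
280 [[480.0, -22.0, 82.0], [490.0, -20.0, 67.0], [481.0, -15.0, 82.0]]
290 [[483.0, -22.0, 82.0], [495.0, -20.0, 67.0], [481.0, -15.0, 87.0]]
300 [[491.0, -24.0, 78.0], [501.0, -21.0, 66.0], [479.0, -15.0, 96.0]]
310 [[495.0, -24.0, 78.0], [543.0, -27.0, 19.0], [482.0, -15.0, 96.0]]
0.012071586504965204 [[ 0.43151359 -0.01436987  0.01207159]
 [ 0.52758686 -0.03806895  0.01532095]
 [ 0.43111297 -0.01652667  0.019112  ]
 [ 0.49484343 -0.03508536  0.03792542]
 [ 0.48853635 -0.03416184  0.03925144]
 [ 0.49285005 -0.03133153  0.03942569]
 [ 0.4825074  -0.03247387  0.03971025]
 [ 0.48077001 -0.01823274  0.03977004]]
[ 0.49249147 -0.02042427  0.00288724] [0.35678092 0.36709464 0.1756446 ] [-1.69126997e-03 -4.20699263e+01  2.36706984e+01  7.51671396e-04
  1.11072345e-04 -4.37929586e-06]
```

```bash
python3 - <<'E'
from h import *
c=np.load('pics/wrist1.npz');P=pts(c)
m=(P[...,2]>.15)
Q=P[m]; print(Q[:,2].min(), Q[np.argsort(Q[:,2])[:10]].round(3))
# image: tips left (175,245) right (345,245)
for u,v in((150,255),(160,250),(360,250),(370,255)): print(P[v,u].round(3))
c=np.load('pics/wrist2.npz');P=pts(c);im=c['image']
# stats of finger pixels just at tip
print(P[224:232,262].round(4))
print(c['view'].round(3), np.linalg.inv(c['view'])[:3,3])
c=np.load('pics/wrist1.npz');print(np.linalg.inv(c['view'])[:3,3])
E
```

```text
0.15017619507943225 [[0.638 0.205 0.15 ]
 [0.641 0.205 0.15 ]
 [0.637 0.205 0.151]
 [0.639 0.205 0.151]
 [0.637 0.205 0.151]
 [0.64  0.205 0.151]
 [0.641 0.205 0.151]
 [0.641 0.204 0.152]
 [0.507 0.021 0.255]
 [0.501 0.022 0.255]]
[ 0.477 -0.066  0.274]
[ 0.477 -0.063  0.27 ]
[0.49  0.025 0.27 ]
[0.491 0.028 0.275]
[[ 0.4805 -0.0177  0.0288]
 [ 0.4812 -0.0178  0.0285]
 [ 0.4819 -0.0179  0.028 ]
 [ 0.4822 -0.018   0.0289]
 [ 0.4826 -0.0181  0.0291]
 [ 0.4817 -0.0179  0.0327]
 [ 0.4812 -0.0179  0.035 ]
 [ 0.481  -0.0179  0.0369]]
[[ 0.149  0.989  0.001 -0.053]
 [ 0.949 -0.143  0.282 -0.449]
 [ 0.279 -0.041 -0.959  0.047]
 [ 0.     0.     0.     1.   ]] [ 0.42103749 -0.0104082   0.17223308]
[ 0.42381695 -0.01063139  0.38522772]
```

The wrist depth shows the shut fingertips at z≈0.030, just above the handle (top 0.028), while the TCP reads 0.003 with no force. So the real tips sit about 27 mm behind the reported TCP, and the open tips show the same offset (0.255 against the 0.229 expected). I'll open and go lower, watching the force.

Request:
{"method": "jog_arm", "body": {"plan": [[[0, 0, -2], [0, 0, 0], -1], [[0, 0, -2], [0, 0, 0], 1], [[0, 0, -2], [0, 0, 0], 1], [[0, 0, -2], [0, 0, 0], 1], [[0, 0, -2], [0, 0, 0], 1], [[0, 0, -2], [0, 0, 0], 1], [[0, 0, -2], [0, 0, 0], 1], [[0, 0, -1], [0, 0, 0], 1], [[0, 0, 0], [0, 0, 0], 1], [[0, 0, 0.7], [0, 0, 0], 1], [[0, 0, 1.4], [0, 0, 0], 1], [[0, 0, 1.4], [0, 0, 0], 1], [[0, 0, 1.4], [0, 0, 0], 1]]}}

```text
t: 5.55
tcp_pos: [0.4922, -0.0203, -0.0114]
orientation: [-0.0, 0.075, 0.997, 0.0]
contact_force: [-0.3, 0.1, 0.2]
width: 0.0856
```

```bash
python3 - <<'E'
from h import *
c=snap('wrist','wrist3');s=sense();print(s['tcp_pos'],s['contact_force'],s['width'])
P=pts(c);d=P[...,2]; b=c['image'].max(2)<60
m=b&(d>.004)&(d<.1);Q=P[m];print(Q[np.argsort(Q[:,2])[:200:20]].round(4))
E
```

```text
[ 0.49259971 -0.02040104 -0.01107665] [-0.4322887  -0.05497421 -0.32158438] 0.08575990333848736
[[ 4.317e-01 -2.060e-02  4.400e-03]
 [ 5.735e-01 -1.586e-01  8.700e-03]
 [ 5.270e-01 -4.960e-02  1.090e-02]
 [ 5.274e-01 -4.470e-02  1.140e-02]
 [ 5.336e-01 -5.500e-03  1.190e-02]
 [ 5.335e-01 -3.700e-03  1.240e-02]
 [ 5.338e-01 -2.000e-04  1.270e-02]
 [ 5.272e-01 -5.120e-02  1.310e-02]
 [ 4.330e-01 -6.700e-03  1.350e-02]
 [ 5.334e-01 -2.100e-03  1.380e-02]]
```

View pics/wrist3.png

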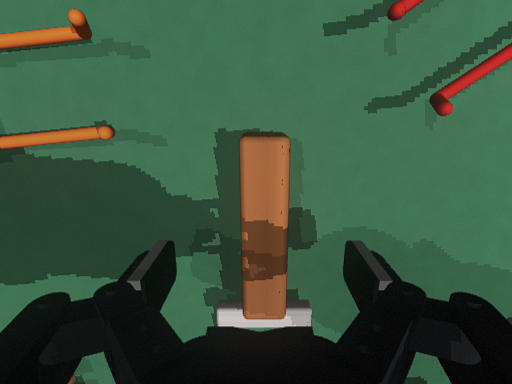

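The open fingers straddle the handle, pads at (150,275) and (370,275), at a reported z of -0.011 with no contact. That confirms the offset. I'll descend 1.1 cm more and close gently.

Request:
{"method": "jog_arm", "body": {"plan": [[[0, 0, 0.6], [0, 0, 0], 1], [[0, 0, 1.1], [0, 0, 0], 1], [[0, 0, 1.1], [0, 0, 0], 1], [[0, 0, 1.1], [0, 0, 0], -0.2], [[0, 0, 1.1], [0, 0, 0], -0.2], [[0, 0, 1.1], [0, 0, 0], -0.2], [[0, 0, 1.1], [0, 0, 0], -1], [[0, 0, 1.1], [0, 0, 0], -1], [[0, 0, 1.1], [0, 0, 0], -1], [[0, 0, 1.1], [0, 0, 0], -1], [[0, 0, 1.1], [0, 0, 0], -1]], "grip_force": 100}}

```text
t: 6.7
tcp_pos: [0.4929, -0.0204, -0.0216]
orientation: [0.0, 0.075, 0.997, 0.0]
contact_force: [-1.5, 0.7, 5.9]
width: 0.0222
```

The handle is gripped (width 22 mm, 6 N). I'll lift and check how the fork sits in the hand.

Request:
{"method": "jog_arm", "body": {"plan": [[[0, 0, -1], [0, 0, 0], -1], [[0, 0, -3], [0, 0, 0], -1], [[0, 0, -6], [0, 0, 0], -1], [[0, 0, -9], [0, 0, 0], -1], [[0, 0, -12], [0, 0, 0], -1], [[0, 0, -15], [0, 0, 0], -1], [[0, 0, -15.6], [0, 0, 0], -1], [[0, 0, -15.6], [0, 0, 0], -1], [[0, 0, -15.6], [0, 0, 0], -1]], "grip_force": 110}}

```text
t: 7.6
tcp_pos: [0.4916, -0.0202, 0.1327]
orientation: [-0.001, 0.075, 0.997, 0.0]
contact_force: [0.8, -0.4, -2.3]
width: 0.0221
```

```bash
python3 - <<'E'
from h import *
s=sense();print(s['tcp_pos'],s['contact_force'],s['width'],s['orientation'])
c=snap('side','side4');d=snap('scene','scene4')
im=cv2.imread('pics/side4.png')[80:260,180:380];cv2.imwrite('pics/c4.png',np.hstack([cv2.resize(im,(400,360)),cv2.resize(cv2.imread('pics/scene4.png')[150:270,170:320],(400,360))]))
for n,k in(('side',c),('scene',d)):
    P=pts(k).reshape(-1,3);C=k['image'].reshape(-1,3).astype(int)
    b=(P[:,0]>.52)&(P[:,0]<.66)&(abs(P[:,1]+.03)<.06)&(P[:,2]>.13)&(P[:,2]<.22)&(C.max(1)>110)
    Q=P[b];print(n,b.sum(),cv2.minAreaRect((Q[:,:2]*1000).astype(np.float32)))
    f=Q[(Q[:,0]>.56)&(Q[:,0]<.605)]; 
    if len(f)>5: print(np.polyfit(f[:,0],f[:,2],1),np.median(f,0)); 
    t=Q[Q[:,0]>.61]; print('tips',len(t),t.max(0) if len(t) else '')
E
```

```text
[ 0.49155664 -0.02024755  0.13266166] [ 0.78786342 -0.36868701 -2.27973311] 0.022143492874710305 [-9.56839212e-04  7.46590283e-02  9.97208647e-01  1.65452721e-04]
side 173 ((570.3359985351562, -32.90917205810547), (57.7008171081543, 102.00142669677734), 82.46855926513672)
[0.01988188 0.15704747] [ 0.58256514 -0.05309161  0.16859603]
tips 22 [ 0.62291451 -0.01417392  0.19175914]
scene 142 ((572.6030883789062, -34.37442398071289), (52.559051513671875, 108.3113021850586), 81.2770004272461)
[0.05399979 0.13887062] [ 0.57829425 -0.05398613  0.17029869]
tips 14 [ 0.6293592  -0.01770429  0.19006203]
```

View pics/c4.png

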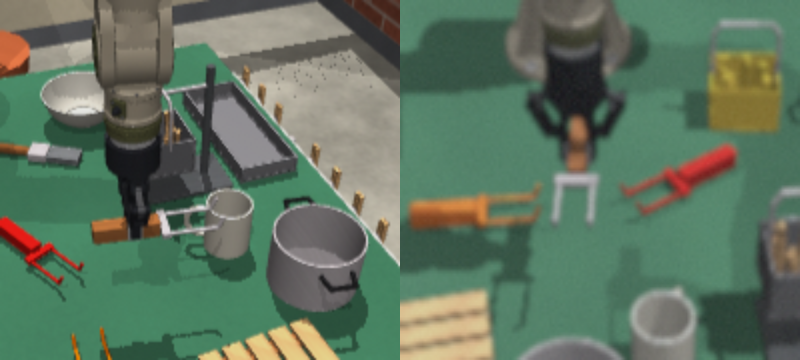

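The fork is level in the hand: prong tops at z≈0.169, tips at 0.19, and the TCP about 10 mm ahead of the handle's centre. Next I go to the pre-approach in front of the hook.

```bash
python3 - <<'E'
from h import *
a=np.load('pics/scene0.npz'); b=np.load('pics/side0.npz')
for c in(a,b):
    P=pts(c).reshape(-1,3);P=P[np.isfinite(P[:,0])]
    Q=P[(P[:,0]>.65)&(P[:,0]<.70)&(abs(P[:,1]-.256)<.012)&(P[:,2]>.19)&(P[:,2]<.222)]
    T=P[(P[:,0]>.605)&(P[:,0]<.63)&(abs(P[:,1]-.256)<.012)&(P[:,2]>.19)]
    X=P[(P[:,0]>.70)&(P[:,0]<.78)&(abs(P[:,1]-.256)<.03)&(P[:,2]>.212)]
    B=P[(P[:,0]>.63)&(P[:,0]<.655)&(abs(P[:,1]-.256)<.04)&(abs(P[:,1]-.256)>.008)&(P[:,2]>.203)&(P[:,2]<.22)]
    print('hook',np.median(Q,0),'tip',np.median(T,0),T[:,0].min(),T[:,2].max(),'post',np.median(X,0),X.min(0),X.max(0),'bail',np.median(B,0),B[:,2].max(),np.degrees(np.polyfit(B[:,1],B[:,0],1)[0]))
print(go([.43,-.011,.1335],-8.5))
print(go([.4405,.2577,.1335],-1))
print(go([.5305,.2577,.1335],-1))
E
```

```text
hook [0.67604103 0.25408463 0.20608847] tip [0.62180644 0.25670996 0.21594615] 0.6119467007585913 0.22587540565323094 post [0.73768888 0.25231193 0.23318226] [0.7252954  0.24643047 0.21211038] [0.74309113 0.26124388 0.24372083] bail [0.64415992 0.24457894 0.21104754] 0.21524840504606424 2.4217542244793884
hook [0.6763482  0.25545358 0.20341684] tip [0.61975893 0.25571206 0.20929408] 0.6131179481465328 0.22567205077023522 post [0.7300694  0.25155389 0.23103624] [0.72274496 0.24397917 0.21262953] [0.73852205 0.26224933 0.24170301] bail [0.64092626 0.24606184 0.2094948 ] 0.2140872814715844 1.620337139540264
([6.18, -0.01, -0.11], [0.0, -0.2, -0.1])
([9.15, 26.72, -0.1], [0.0, -0.2, -7.6])
([0.25, 28.06, -0.13], [0.0, -0.2, -7.6])
```

```bash
python3 - <<'E'
from h import *
print(go([.4406,.2625,.1335],-2))
E
```

```text
([9.21, 27.2, -0.1], [0.0, -0.2, -6.6])
```

Request:
{"method": "jog_arm", "body": {"plan": [[[3, 0, 0], [0, 0, 0], -1], [[6, 0, 0], [0, 0, 0], -1], [[9, 1.5, -0.1], [0, 0, -1], -1], [[9.2, 5, -0.1], [0, 0, -2], -1], [[9.2, 9, -0.1], [0, 0, -3], -1], [[9.2, 13, -0.1], [0, 0, -4], -1], [[9.2, 17, -0.1], [0, 0, -5], -1], [[9.2, 21, -0.1], [0, 0, -6], -1], [[9.2, 24.5, -0.1], [0, 0, -6.6], -1], [[9.2, 26.7, -0.1], [0, 0, -6.6], -1], [[9.2, 27.2, -0.1], [0, 0, -6.6], -1], [[9.2, 27.2, -0.1], [0, 0, -6.6], -1], [[9.2, 27.2, -0.1], [0, 0, -6.6], -1]]}}

```text
t: 9.0
tcp_pos: [0.4412, 0.2612, 0.1341]
orientation: [-0.001, 0.017, 1.0, -0.001]
contact_force: [-0.2, -0.5, -1.6]
width: 0.0217
```

```bash
python3 - <<'E'
from h import *
s=sense();print(s['tcp_pos'],s['contact_force'],s['width'],s['orientation'])
c=snap('side','side5');d=snap('scene','scene5');snap('wrist','wrist5')
cv2.imwrite('pics/c5.png',np.hstack([cv2.resize(cv2.imread('pics/side5.png')[70:220,180:330],(400,400)),cv2.resize(cv2.imread('pics/scene5.png')[150:290,250:390],(400,400))]))
for n,k in(('side',c),('scene',d)):
    P=pts(k).reshape(-1,3);C=k['image'].reshape(-1,3).astype(int)
    b=(P[:,0]>.515)&(P[:,0]<.585)&(abs(P[:,1]-.256)<.05)&(P[:,2]>.155)&(P[:,2]<.20)&(C.max(1)>90)
    Q=P[b];print(n,b.sum(),cv2.minAreaRect((Q[:,:2]*1000).astype(np.float32)))
    for sd in(1,-1):
        p=Q[sd*(Q[:,1]-.2575)>.01]; 
        if len(p)>5: print(sd,len(p),np.median(p,0),p.max(0),np.polyfit(p[:,0],p[:,1],1)[0])
E
```

```text
[0.44123838 0.26124633 0.13409803] [-0.24494804 -0.47614721 -1.56074943] 0.02174140881481514 [-8.84234709e-04  1.73448986e-02  9.99849030e-01 -5.38928286e-04]
side 58 ((543.8392944335938, 254.1458282470703), (52.735904693603516, 55.53975296020508), 88.34797668457031)
1 28 [0.551057   0.27675069 0.17060079] [0.5722919  0.28098923 0.18590558] -0.04321530744477267
-1 30 [0.55321095 0.23311093 0.17095205] [0.57093004 0.2378094  0.19064553] -0.027109561816639656
scene 31 ((546.2139892578125, 253.8348846435547), (48.27854919433594, 59.004215240478516), 87.48994445800781)
1 12 [0.53558562 0.27564442 0.17219012] [0.55075794 0.27839415 0.1782824 ] -0.028107587992883203
-1 19 [0.54763855 0.23149483 0.17366242] [0.57465743 0.23521167 0.18893715] -0.03611668525110806
```

View pics/c5.png

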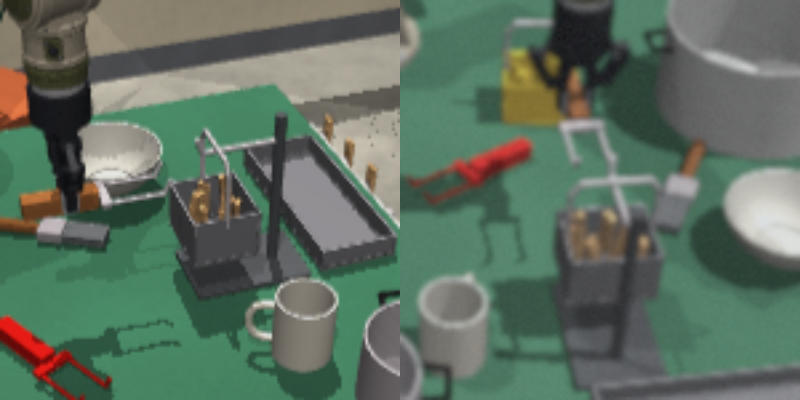

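View pics/wrist5.png

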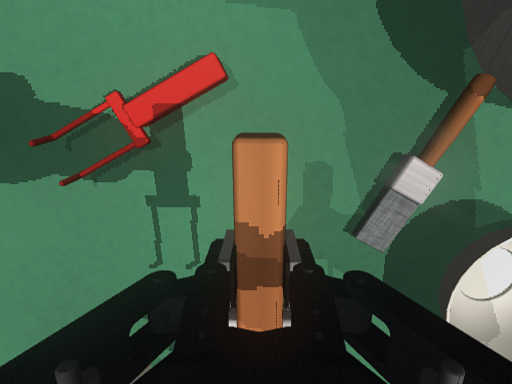

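The prongs are level and aligned with the hook at about -2°, but 3–4 mm too far right, so I'll shift +0.35 cm in y. Then slide in under the bail.

Request:
{"method": "jog_arm", "body": {"plan": [[[0, 0.35, 0], [0, 0, 0], -1], [[-1, 0.35, 0], [0, 0, 0], -1], [[-2, 0.35, 0], [0, 0, 0], -1], [[-3, 0.35, 0], [0, 0, 0], -1], [[-4, 0.35, 0], [0, 0, 0], -1], [[-4, 0.35, 0], [0, 0, 0], -1], [[-4, 0.35, 0], [0, 0, 0], -1]]}}

```text
t: 9.85
tcp_pos: [0.4823, 0.2642, 0.1346]
orientation: [-0.0, 0.017, 1.0, -0.0]
contact_force: [-0.3, -0.3, -1.5]
width: 0.0219
```

```bash
python3 - <<'E'
from h import *
s=sense();print(s['tcp_pos'],s['contact_force'],s['width'],s['orientation'])
c=snap('side','side6');d=snap('scene','scene6')
cv2.imwrite('pics/c6.png',np.hstack([cv2.resize(cv2.imread('pics/side6.png')[100:200,220:320],(400,400),interpolation=2),cv2.resize(cv2.imread('pics/scene6.png')[180:280,270:370],(400,400),interpolation=2)]))
for n,k in(('side',c),('scene',d)):
    P=pts(k).reshape(-1,3);C=k['image'].reshape(-1,3).astype(int)
    b=(P[:,0]>.555)&(P[:,0]<.62)&(abs(P[:,1]-.256)<.05)&(P[:,2]>.155)&(P[:,2]<.20)&(C.max(1)>90)
    Q=P[b]
    for sd in(1,-1):
        p=Q[sd*(Q[:,1]-.2575)>.01]; 
        if len(p)>5: print(n,sd,len(p),np.median(p,0),p.max(0))
E
```

```text
[0.48226433 0.26422202 0.13457715] [-0.28241248 -0.27605528 -1.54266833] 0.021925600882885744 [-3.65162046e-04  1.73529348e-02  9.99849359e-01 -3.85253320e-05]
side 1 32 [0.5932629  0.27918023 0.17135132] [0.61340751 0.28539929 0.18931322]
side -1 28 [0.58926007 0.23604702 0.17192816] [0.61250608 0.2403725  0.18916789]
scene 1 10 [0.58302073 0.27916397 0.17323016] [0.61194663 0.28195742 0.18999435]
scene -1 17 [0.58058463 0.23541949 0.17327863] [0.61441835 0.23982312 0.19253985]
```

View pics/c6.png

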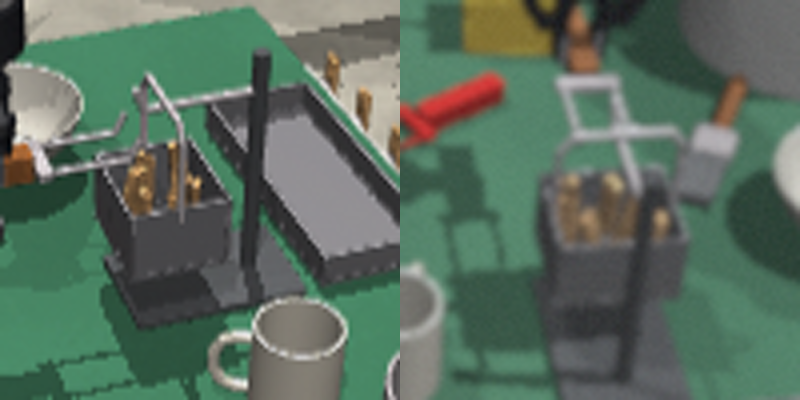

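Well centred (y 0.2575, want 0.2573), with tip tops at 0.190 below the bail. I'll continue 5.4 cm, then raise to contact.

Request:
{"method": "jog_arm", "body": {"plan": [[[-1, 0, 0], [0, 0, 0], -1], [[-2, 0, 0], [0, 0, 0], -1], [[-3, 0, 0], [0, 0, 0], -1], [[-4, 0, 0], [0, 0, 0], -1], [[-5, 0, 0], [0, 0, 0], -1], [[-5.4, 0, 0], [0, 0, 0], -1], [[-5.4, 0, 0], [0, 0, 0], -1], [[-5.4, 0, 0], [0, 0, 0], -1]], "grip_force": 120}}

```text
t: 10.75
tcp_pos: [0.5358, 0.2625, 0.1347]
orientation: [-0.0, 0.017, 1.0, -0.0]
contact_force: [0.3, 0.4, -0.1]
width: 0.0218
```

```bash
python3 - <<'E'
from h import *
s=sense();print(s['tcp_pos'],s['contact_force'],s['width'],s['orientation'])
c=snap('side','side7');d=snap('scene','scene7')
cv2.imwrite('pics/c7.png',np.hstack([cv2.resize(cv2.imread('pics/side7.png')[100:200,220:320],(400,400),interpolation=2),cv2.resize(cv2.imread('pics/scene7.png')[180:280,270:370],(400,400),interpolation=2)]))
for n,k in(('side',c),('scene',d)):
    P=pts(k).reshape(-1,3);C=k['image'].reshape(-1,3).astype(int)
    b=(P[:,0]>.59)&(P[:,0]<.69)&(abs(P[:,1]-.256)<.035)&(P[:,2]>.157)&(P[:,2]<.197)&(C.max(1)>90)
    Q=P[b]
    for sd in(1,-1):
        p=Q[sd*(Q[:,1]-.2565)>.01]; 
        if len(p)>5: print(n,sd,len(p),np.median(p,0),p.max(0))
E
```

```text
[0.53582595 0.26245411 0.13470466] [ 0.33403311  0.43857199 -0.12539939] 0.021834688230649737 [-3.34433118e-04  1.71458172e-02  9.99852943e-01 -2.84952876e-05]
side 1 34 [0.62535353 0.27834093 0.1706299 ] [0.66427069 0.28595667 0.17661229]
side -1 34 [0.62956817 0.23385128 0.17123652] [0.66350789 0.23956415 0.19043108]
scene 1 22 [0.62935341 0.27747285 0.17377926] [0.66926303 0.28225123 0.1911417 ]
scene -1 24 [0.63709869 0.23317863 0.17396956] [0.66697238 0.23677229 0.18992227]
```

View pics/c7.png

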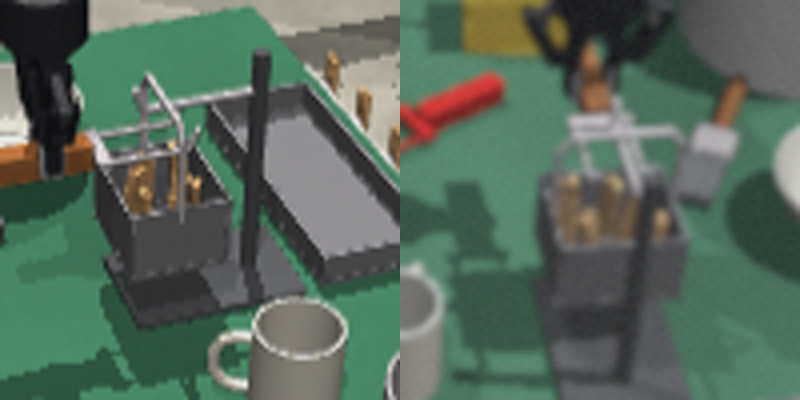

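The prongs are under the bail on both sides of the hook, with tips about 24 mm beyond the bar at x≈0.666. I'll raise slowly.

Request:
{"method": "jog_arm", "body": {"plan": [[[0, 0, -1], [0, 0, 0], -1], [[0, 0, -2], [0, 0, 0], -1], [[0, 0, -2.8], [0, 0, 0], -1], [[0, 0, -3.2], [0, 0, 0], -1], [[0, 0, -3.5], [0, 0, 0], -1], [[0, 0, -3.8], [0, 0, 0], -1], [[0, 0, -4.1], [0, 0, 0], -1], [[0, 0, -4.4], [0, 0, 0], -1], [[0, 0, -4.4], [0, 0, 0], -1], [[0, 0, -4.4], [0, 0, 0], -1]]}}

```text
t: 11.85
tcp_pos: [0.536, 0.2625, 0.1788]
orientation: [-0.0, 0.017, 1.0, -0.0]
contact_force: [-0.7, -0.2, -2.8]
width: 0.0218
```

```bash
cat > look.py <<'E'
from h import *
import sys
def look(tag,sb=(80,200,210,330),db=(160,280,260,380)):
    s=sense();print(s['t'],s['tcp_pos'].round(4),s['contact_force'].round(2),s['wrist_torque'].round(2),s['width'].round(4))
    c=snap('side','side'+tag);d=snap('scene','scene'+tag)
    f=lambda n,b:cv2.resize(cv2.imread(f'pics/{n}{tag}.png')[b[0]:b[1],b[2]:b[3]],(400,400),interpolation=2)
    cv2.imwrite(f'pics/c{tag}.png',np.hstack([f('side',sb),f('scene',db)])); return c,d
E
python3 - <<'E'
from look import *
look('8')
E
```

```text
Traceback (most recent call last):
  File "look.py", line 4, in look
    s=sense();print(s['t'],s['tcp_pos'].round(4),s['contact_force'].round(2),s['wrist_torque'].round(2),s['width'].round(4))
                                                                                                        ^^^^^^^^^^^^^^^^
AttributeError: 'float' object has no attribute 'round'
```

```bash
sed -i "s/s\['width'\].round(4)/round(s['width'],4)/" look.py
python3 - <<'E'
from look import *
look('8')
E
```

```text
11.85 [0.536  0.2625 0.1788] [-0.68 -0.24 -2.81] [0.11 0.15 0.38] 0.0218
```

View pics/c8.png

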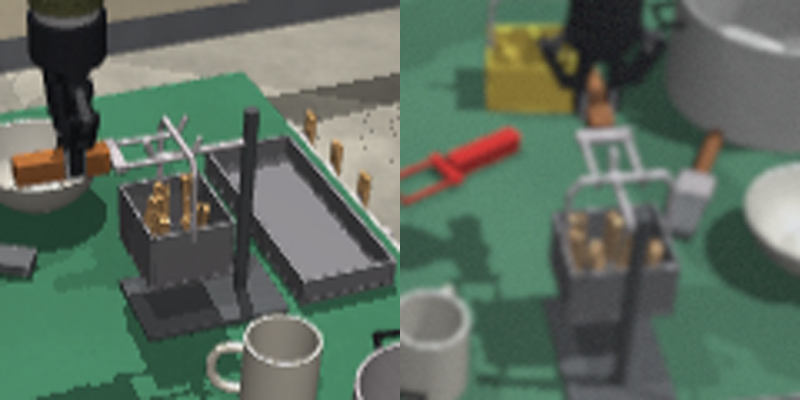

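The bail rests on both prongs and the basket has left the hook by about 8 mm. I'll raise another 2.7 cm.

Request:
{"method": "jog_arm", "body": {"plan": [[[0, 0, -0.5], [0, 0, 0], -1], [[0, 0, -1], [0, 0, 0], -1], [[0, 0, -1.5], [0, 0, 0], -1], [[0, 0, -2], [0, 0, 0], -1], [[0, 0, -2.4], [0, 0, 0], -1], [[0, 0, -2.7], [0, 0, 0], -1], [[0, 0, -2.7], [0, 0, 0], -1], [[0, 0, -2.7], [0, 0, 0], -1], [[0, 0, -2.7], [0, 0, 0], -1], [[0, 0, -2.7], [0, 0, 0], -1]]}}

```text
t: 12.95
tcp_pos: [0.5359, 0.2625, 0.2056]
orientation: [-0.0, 0.017, 1.0, -0.0]
contact_force: [0.2, -0.6, -3.9]
width: 0.022
```

```bash
python3 - <<'E'
from look import *
for n,k in zip(('side','scene'),look('9')):
    P=pts(k).reshape(-1,3)
    B=P[(P[:,0]>.625)&(P[:,0]<.665)&(abs(P[:,1]-.256)<.045)&(P[:,2]>.232)&(P[:,2]<.27)]
    T=P[(P[:,0]>.60)&(P[:,0]<.633)&(abs(P[:,1]-.256)<.012)&(P[:,2]>.19)]
    print(n,len(B),np.median(B,0),B[:,2].max(),'hooktip',T[:,2].max())
    G=P[(P[:,0]>.665)&(P[:,0]<.70)&(abs(P[:,1]-.256)<.05)&(P[:,2]>.15)]
E
```

```text
12.95 [0.5359 0.2625 0.2056] [ 0.25 -0.6  -3.85] [-0.06  0.3   0.06] 0.022
side 72 [0.65006898 0.24960058 0.24546971] 0.25859375578496924 hooktip 0.22357441322193883
scene 69 [0.65491509 0.25390726 0.24702119] 0.2548009377531739 hooktip 0.2284389402149376
```

View pics/c9.png

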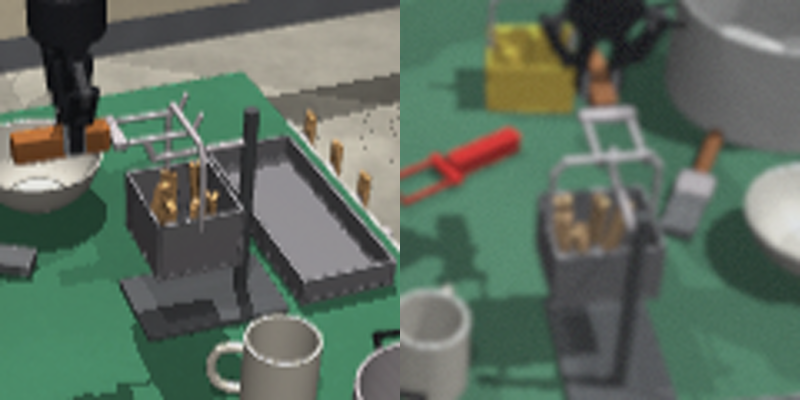

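The bail is at z≈0.246, well above the hook end (0.227), and hangs on both prongs. I'll retract gently along the fork axis.

Request:
{"method": "jog_arm", "body": {"plan": [[[0.2, 0, 0], [0, 0, 0], -1], [[0.6, 0, 0], [0, 0, 0], -1], [[1.2, 0, 0], [0, 0, 0], -1], [[1.9, 0, 0], [0, 0, 0], -1], [[2.6, 0, 0], [0, 0, 0], -1], [[3.3, 0, 0], [0, 0, 0], -1], [[4, 0, 0], [0, 0, 0], -1], [[4.7, 0, 0], [0, 0, 0], -1], [[5.4, 0, 0], [0, 0, 0], -1], [[6.1, 0, 0], [0, 0, 0], -1], [[6.8, 0, 0], [0, 0, 0], -1], [[7.5, 0, 0], [0, 0, 0], -1], [[8.2, 0, 0], [0, 0, 0], -1], [[8.9, 0, 0], [0, 0, 0], -1], [[9.4, 0, 0], [0, 0, 0], -1], [[9.8, 0, 0], [0, 0, 0], -1], [[10, 0, 0], [0, 0, 0], -1], [[10, 0, 0], [0, 0, 0], -1], [[10, 0, 0], [0, 0, 0], -1]]}}

```text
t: 14.95
tcp_pos: [0.4363, 0.266, 0.2059]
orientation: [0.0, 0.017, 1.0, 0.0]
contact_force: [0.3, -0.1, -2.9]
width: 0.0218
```

```bash
python3 - <<'E'
from look import *
look('10')
E
```

```text
14.95 [0.4363 0.266  0.2059] [ 0.35 -0.08 -2.88] [0.09 0.2  0.48] 0.0218
```

View pics/c10.png

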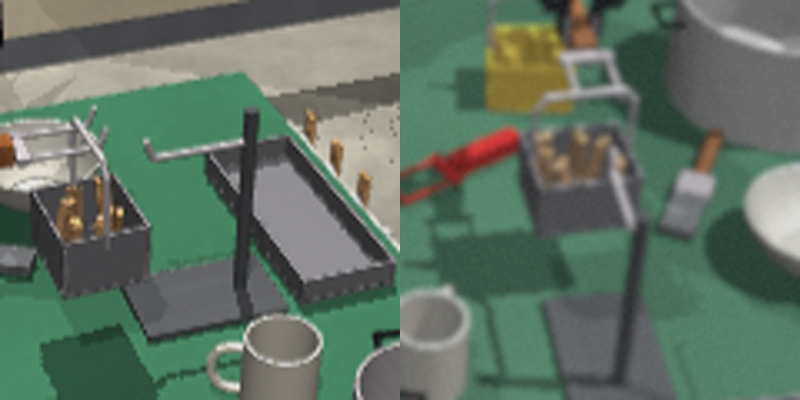

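```bash
python3 - <<'E'
from h import *
for n in('side','scene'):
    k=np.load(f'pics/{n}10.npz');P=pts(k).reshape(-1,3)
    B=P[(P[:,0]>.51)&(P[:,0]<.59)&(abs(P[:,1]-.259)<.075)&(abs(P[:,1]-.259)>.03)&(P[:,2]>.22)&(P[:,2]<.27)]
    print(n,len(B),B.mean(0),B.min(0),B.max(0),np.degrees(np.polyfit(B[:,1],B[:,0],1)[0]))
    B=P[(P[:,0]>.47)&(P[:,0]<.65)&(abs(P[:,1]-.259)<.1)&(P[:,2]>.155)&(P[:,2]<.172)]
    print(cv2.minAreaRect((B[:,:2]*1000).astype(np.float32)))
print(go([.5325,-.226,.2459],-12))
E
```

```text
side 34 [0.54945728 0.21597051 0.23698714] [0.54519222 0.18897522 0.2208116 ] [0.55328675 0.29618727 0.25046047] -1.7745216123619123
((547.13134765625, 246.2945556640625), (97.23982238769531, 118.39959716796875), 1.9286004304885864)
scene 44 [0.55270833 0.22919903 0.24037182] [0.54558649 0.18896904 0.22035382] [0.55930486 0.29878697 0.2546183 ] -1.8223368622123106
((550.3973388671875, 243.73025512695312), (103.69520568847656, 111.0225830078125), 2.682570695877075)
([-11.3, -48.83, -4.01], [0.0, 0.0, 10.0])
```

The basket looks about 15 mm off the fork's middle toward -y, so I'll check roll and centring before moving on.

```bash
python3 - <<'E'
from h import *
for t in('8','9','10'):
  for n in('side','scene'):
    k=np.load(f'pics/{n}{t}.npz');P=pts(k).reshape(-1,3);C=k['image'].reshape(-1,3).astype(int)
    x0={'8':.55,'9':.55,'10':.455}[t]
    z0={'8':.212,'9':.239,'10':.239}[t]  # prong top approx
    pr=P[(P[:,0]>x0+.04)&(P[:,0]<x0+.075)&(abs(P[:,1]-.256)<.05)&(abs(P[:,2]-z0+.003)<.012)&(C.max(1)>90)]
    for sd in(1,-1):
        p=pr[sd*(pr[:,1]-.258)>.012]
        if len(p)>4: print(t,n,'prong',sd,len(p),np.median(p,0).round(4),'slope xz',np.polyfit(p[:,0],p[:,2],1)[0].round(3))
    xb=.65 if t!='10' else .552
    B=P[(abs(P[:,0]-xb)<.02)&(abs(P[:,1]-.25)<.09)&(P[:,2]>z0-.02)&(P[:,2]<z0+.02)]
    hist=[(round(y,3),round(float(np.max(B[abs(B[:,1]-y)<.004][:,2])),4)) for y in np.arange(.18,.32,.008) if (abs(B[:,1]-y)<.004).any()]
    print(hist)
    
E
```

```text
8 side prong 1 16 [0.6042 0.2803 0.2134] slope xz 0.012
8 side prong -1 18 [0.6069 0.2338 0.2144] slope xz 0.008
[(np.float64(0.204), 0.2023), (np.float64(0.212), 0.219), (np.float64(0.22), 0.2225), (np.float64(0.228), 0.2234), (np.float64(0.236), 0.2282), (np.float64(0.244), 0.2239), (np.float64(0.252), 0.2199), (np.float64(0.26), 0.2214), (np.float64(0.268), 0.22), (np.float64(0.276), 0.2299), (np.float64(0.284), 0.23), (np.float64(0.292), 0.2215), (np.float64(0.3), 0.2207), (np.float64(0.308), 0.2058), (np.float64(0.316), 0.1967)]
8 scene prong 1 15 [0.6064 0.278  0.2172] slope xz 0.073
8 scene prong -1 13 [0.6057 0.2344 0.2162] slope xz 0.038
[(np.float64(0.204), 0.2118), (np.float64(0.212), 0.2194), (np.float64(0.22), 0.2249), (np.float64(0.228), 0.2308), (np.float64(0.236), 0.2235), (np.float64(0.244), 0.2265), (np.float64(0.252), 0.2268), (np.float64(0.26), 0.2241), (np.float64(0.268), 0.2227), (np.float64(0.276), 0.2317), (np.float64(0.284), 0.2231), (np.float64(0.292), 0.2242), (np.float64(0.3), 0.2228), (np.float64(0.308), 0.2139), (np.float64(0.316), 0.2091)]
9 side prong 
[... 1464 characters left out ...]
0.26), 0.2492), (np.float64(0.268), 0.2495), (np.float64(0.276), 0.2577), (np.float64(0.284), 0.259), (np.float64(0.292), 0.2399), (np.float64(0.3), 0.2208)]
10 scene prong 1 9 [0.5126 0.2818 0.2433] slope xz 0.087
10 scene prong -1 9 [0.5113 0.2372 0.2438] slope xz -0.027
[(np.float64(0.188), 0.2401), (np.float64(0.196), 0.246), (np.float64(0.204), 0.2509), (np.float64(0.212), 0.2544), (np.float64(0.22), 0.2546), (np.float64(0.228), 0.25), (np.float64(0.236), 0.2534), (np.float64(0.244), 0.2504), (np.float64(0.252), 0.2525), (np.float64(0.26), 0.2538), (np.float64(0.268), 0.25), (np.float64(0.276), 0.2586), (np.float64(0.284), 0.2526), (np.float64(0.292), 0.2449), (np.float64(0.3), 0.2353)]
```

```bash
python3 - <<'E'
import cv2,numpy as np
f=lambda n,b:cv2.resize(cv2.imread(f'pics/{n}10.png')[b[0]:b[1],b[2]:b[3]],(400,400),interpolation=2)
cv2.imwrite('pics/c10b.png',np.hstack([f('side',(95,175,200,280)),f('scene',(165,245,285,365))]))
E
```

```text
(no output)
```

View pics/c10b.png

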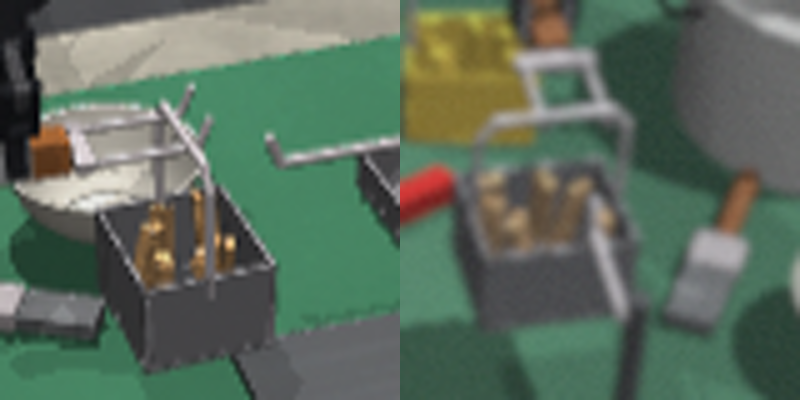

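The bar is level and both prongs are equally high. The basket slid about 15 mm along the bar while lifting and is stable now, with its weight still between the prongs. I'll raise it, then swing gently to the board, allowing for the offset.

```bash
python3 - <<'E'
from h import *
print(go([.536,-.2089,.2459],-12))
E
```

```text
([-11.59, -47.11, -4.01], [0.0, 0.0, 10.0])
```

Request:
{"method": "jog_arm", "body": {"plan": [[[0, 0, -0.3], [0, 0, 0], -1], [[0, 0, -0.9], [0, 0, 0], -1], [[0, 0, -1.6], [0, 0, 0], -1], [[0, 0, -2.4], [0, 0, 0], -1], [[0, 0, -3.1], [0, 0, 0], -1], [[0, 0, -3.7], [0, 0, 0], -1], [[0, 0, -4], [0, 0, 0], -1], [[0, 0, -4], [0, 0, 0], -1]]}}

```text
t: 15.85
tcp_pos: [0.4364, 0.2661, 0.2465]
orientation: [0.0, 0.017, 1.0, 0.0]
contact_force: [0.9, 0.5, -3.5]
width: 0.0219
```

Request:
{"method": "jog_arm", "body": {"plan": [[[-0.1, -0.4, 0], [0, 0, 0.1], -1], [[-0.3, -1.2, 0], [0, 0, 0.3], -1], [[-0.6, -2.4, 0], [0, 0, 0.5], -1], [[-1, -4, 0], [0, 0, 0.9], -1], [[-1.5, -6, 0], [0, 0, 1.3], -1], [[-2, -8.3, 0], [0, 0, 1.8], -1], [[-2.7, -10.8, 0], [0, 0, 2.3], -1], [[-3.3, -13.3, 0], [0, 0, 2.8], -1], [[-3.9, -15.8, 0], [0, 0, 3.4], -1], [[-4.5, -18.3, 0], [0, 0, 3.9], -1], [[-5.1, -20.8, 0], [0, 0, 4.4], -1], [[-5.7, -23.3, 0], [0, 0, 4.9], -1], [[-6.4, -25.8, 0], [0, 0, 5.5], -1], [[-7, -28.3, 0], [0, 0, 6], -1], [[-7.6, -30.8, 0], [0, 0, 6.5], -1], [[-8.2, -33.3, 0], [0, 0, 7.1], -1], [[-8.8, -35.6, 0], [0, 0, 7.6], -1], [[-9.3, -37.7, 0], [0, 0, 8], -1], [[-9.7, -39.6, 0], [0, 0, 8.4], -1], [[-10.1, -41.2, 0], [0, 0, 8.7], -1]]}}

```text
t: 17.85
tcp_pos: [0.5224, -0.1514, 0.2456]
orientation: [-0.0, 0.094, 0.996, -0.0]
contact_force: [1.0, -0.1, -3.6]
width: 0.0218
```

Request:
{"method": "jog_arm", "body": {"plan": [[[-0.5, -1.5, 0], [0, 0, 0.3], -1], [[-0.8, -2.8, 0], [0, 0, 0.6], -1], [[-1.1, -3.9, 0], [0, 0, 0.9], -1], [[-1.3, -4.8, 0], [0, 0, 1.1], -1], [[-1.4, -5.4, 0], [0, 0, 1.2], -1], [[-1.5, -5.8, 0], [0, 0, 1.3], -1], [[-1.5, -5.9, 0], [0, 0, 1.3], -1], [[-1.5, -5.9, 0], [0, 0, 1.3], -1], [[-1.5, -5.9, 0], [0, 0, 1.3], -1], [[-1.5, -5.9, 0], [0, 0, 1.3], -1], [[-1.5, -5.9, 0], [0, 0, 1.3], -1]]}}

```text
t: 18.95
tcp_pos: [0.5268, -0.2097, 0.2459]
orientation: [0.0, 0.104, 0.995, 0.0]
contact_force: [0.5, 0.7, -3.2]
width: 0.0216
```

```bash
python3 - <<'E'
from look import *
for n,k in zip(('side','scene'),look('11',(150,330,240,420),(190,310,120,240))):
    P=pts(k).reshape(-1,3); C=k['image'].reshape(-1,3).astype(int)
    B=P[(P[:,0]>.5)&(P[:,0]<.76)&(P[:,1]<-.1)&(P[:,1]>-.4)&(P[:,2]>.195)&(P[:,2]<.212)]
    print(n,cv2.minAreaRect((B[:,:2]*1000).astype(np.float32)))
    B=P[(P[:,0]>.5)&(P[:,0]<.76)&(P[:,1]<-.1)&(P[:,1]>-.4)&(P[:,2]>.268)&(P[:,2]<.31)&(C.max(1)>100)]
    print(len(B),B.min(0),B.max(0),B.mean(0))
E
```

```text
18.95 [ 0.5268 -0.2097  0.2459] [ 0.47  0.7  -3.21] [ 0.    0.22 -0.41] 0.0216
side ((643.36669921875, -222.80401611328125), (113.88092041015625, 96.73844146728516), 77.80300903320312)
442 [ 0.50012521 -0.27640225  0.26952234] [ 0.66041349 -0.16842041  0.30114319] [ 0.58931606 -0.22716371  0.28648701]
scene ((646.389892578125, -223.54776000976562), (112.38888549804688, 100.84799194335938), 78.05268859863281)
297 [ 0.50064089 -0.2741051   0.27012498] [ 0.6644499  -0.16937153  0.30413555] [ 0.59644295 -0.22005313  0.28819896]
```

View pics/c11.png

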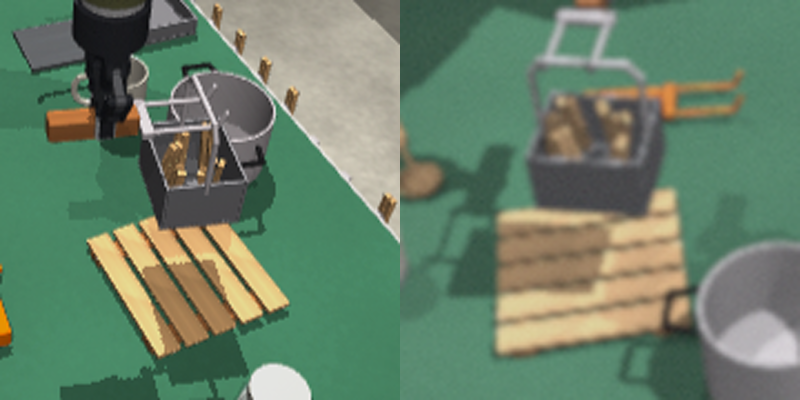

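The basket hangs level. It slid back along the bar and its centre is now at about (0.645, -0.223). The board's centre is (0.645, -0.250), so I'll shift 2.7 cm slowly and start lowering.

Request:
{"method": "jog_arm", "body": {"plan": [[[0, -0.1, 0], [0, 0, 0], -1], [[-0.1, -0.3, 0.2], [0, 0, 0], -1], [[-0.1, -0.6, 0.5], [0, 0, 0], -1], [[-0.2, -0.9, 1], [0, 0, 0], -1], [[-0.2, -1.2, 1.6], [0, 0, 0], -1], [[-0.3, -1.5, 2.3], [0, 0, 0], -1], [[-0.4, -1.8, 3], [0, 0, 0], -1], [[-0.4, -2.1, 3.7], [0, 0, 0], -1], [[-0.5, -2.3, 4.4], [0, 0, 0], -1], [[-0.5, -2.5, 5.1], [0, 0, 0], -1], [[-0.6, -2.6, 5.8], [0, 0, 0], -1], [[-0.6, -2.6, 6.5], [0, 0, 0], -1], [[-0.6, -2.6, 7.2], [0, 0, 0], -1], [[-0.6, -2.6, 7.8], [0, 0, 0], -1], [[-0.6, -2.6, 8.2], [0, 0, 0], -1], [[-0.6, -2.6, 8.5], [0, 0, 0], -1], [[-0.6, -2.6, 8.5], [0, 0, 0], -1], [[-0.6, -2.6, 8.5], [0, 0, 0], -1]]}}

```text
t: 20.85
tcp_pos: [0.5274, -0.2367, 0.161]
orientation: [0.0, 0.104, 0.995, -0.0]
contact_force: [0.4, -0.0, -2.3]
width: 0.0219
```

```bash
python3 - <<'E'
from look import *
for n,k in zip(('side','scene'),look('12',(150,330,240,420),(190,310,120,240))):
    P=pts(k).reshape(-1,3); C=k['image'].reshape(-1,3).astype(int)
    B=P[(P[:,0]>.5)&(P[:,0]<.76)&(P[:,1]<-.1)&(P[:,1]>-.4)&(P[:,2]>.11)&(P[:,2]<.127)]
    print(n,cv2.minAreaRect((B[:,:2]*1000).astype(np.float32)),B[:,2].max())
    F=P[(P[:,0]>.5)&(P[:,0]<.76)&(P[:,1]<-.1)&(P[:,1]>-.4)&(P[:,2]>.025)&(P[:,2]<.1)&(C.max(1)<130)]
    print(F[:,2].min(), F.mean(0))
E
```

```text
20.85 [ 0.5274 -0.2367  0.161 ] [ 0.39 -0.01 -2.31] [ 0.02  0.29 -0.11] 0.0219
side ((644.0353393554688, -249.22805786132812), (111.81259155273438, 97.09622955322266), 77.85899353027344) 0.12691524295159262
0.025615753773862937 [ 0.65550191 -0.23935114  0.07466679]
scene ((646.0755004882812, -250.10980224609375), (112.88719177246094, 103.14732360839844), 78.59162902832031) 0.12696037572757202
0.025389698752624756 [ 0.67508497 -0.22552494  0.07354117]
```

View pics/c12.png

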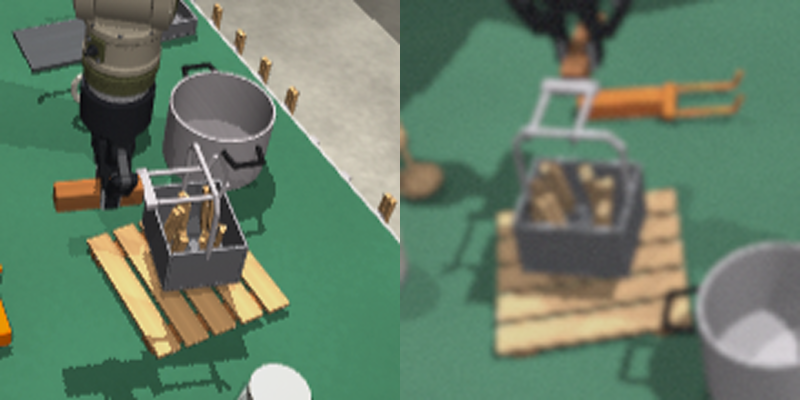

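The basket centre is at (0.645, -0.250), right over the board's centre. I'll lower slowly to touch.

Request:
{"method": "jog_arm", "body": {"plan": [[[0, 0, 0.3], [0, 0, 0], -1], [[0, 0, 0.8], [0, 0, 0], -1], [[0, 0, 1.3], [0, 0, 0], -1], [[0, 0, 1.8], [0, 0, 0], -1], [[0, 0, 2.2], [0, 0, 0], -1], [[0, 0, 2.5], [0, 0, 0], -1], [[0, 0, 2.7], [0, 0, 0], -1], [[0, 0, 2.9], [0, 0, 0], -1], [[0, 0, 3.1], [0, 0, 0], -1], [[0, 0, 3.3], [0, 0, 0], -1], [[0, 0, 3.5], [0, 0, 0], -1], [[0, 0, 3.7], [0, 0, 0], -1], [[0, 0, 3.9], [0, 0, 0], -1], [[0, 0, 4.1], [0, 0, 0], -1], [[0, 0, 4.3], [0, 0, 0], -1], [[0, 0, 4.3], [0, 0, 0], -1], [[0, 0, 4.3], [0, 0, 0], -1]]}}

```text
t: 22.65
tcp_pos: [0.5273, -0.2367, 0.1179]
orientation: [0.0, 0.104, 0.995, 0.0]
contact_force: [0.8, -0.2, -1.3]
width: 0.0218
```

```bash
python3 - <<'E'
from look import *
for n,k in zip(('side','scene'),look('13',(150,330,240,420),(190,310,120,240))):
    P=pts(k).reshape(-1,3); C=k['image'].reshape(-1,3).astype(int)
    W=P[(P[:,0]>.5)&(P[:,0]<.76)&(P[:,1]<-.1)&(P[:,1]>-.4)&(P[:,2]>.08)&(C.max(1)>100)&(P[:,2]<.2)&(P[:,0]>.56)]
    B=P[(P[:,0]>.58)&(P[:,0]<.76)&(P[:,1]<-.1)&(P[:,1]>-.4)&(P[:,2]>.075)&(P[:,2]<.095)]
    print(n,cv2.minAreaRect((B[:,:2]*1000).astype(np.float32)))
    bar=P[(P[:,0]>.61)&(P[:,0]<.68)&(P[:,1]<-.2)&(P[:,1]>-.31)&(P[:,2]>.155)&(P[:,2]<.185)]
    print('bar',len(bar),bar.mean(0),np.percentile(bar[:,2],[10,50,90]))
    pr=P[(P[:,0]>.585)&(P[:,0]<.625)&(P[:,1]<-.2)&(P[:,1]>-.30)&(P[:,2]>.12)&(P[:,2]<.18)]
    print('prong',len(pr),np.percentile(pr[:,2],[50,90]))
E
```

```text
22.65 [ 0.5273 -0.2367  0.1179] [ 0.84 -0.16 -1.31] [ 0.01 -0.05 -0.03] 0.0218
side ((672.241943359375, -205.09385681152344), (237.84181213378906, 115.36676788330078), 61.585758209228516)
bar 131 [ 0.64179658 -0.25952142  0.16455922] [0.1560898  0.16645687 0.16892454]
prong 71 [0.15408918 0.15652018]
scene ((671.4710693359375, -202.40916442871094), (237.85357666015625, 119.30315399169922), 62.50945281982422)
bar 104 [ 0.64489756 -0.25234045  0.16570024] [0.15696707 0.16729787 0.17178529]
prong 32 [0.15688436 0.15990601]
```

View pics/c13.png

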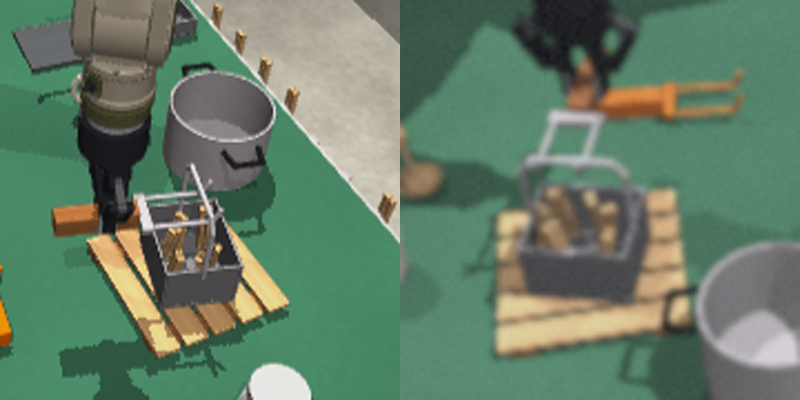

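The basket stands on the board (bar axis 0.166) and the prongs hang about 7 mm below the bar, unloaded. I'll drop 2.2 cm so the upturned tips clear the bar, then withdraw.

Request:
{"method": "jog_arm", "body": {"plan": [[[0, 0, 0.7], [0, 0, 0], -1], [[0, 0, 1.5], [0, 0, 0], -1], [[0, 0, 2.2], [0, 0, 0], -1], [[0, 0, 2.2], [0, 0, 0], -1], [[0, 0, 2.2], [0, 0, 0], -1]]}}

```text
t: 23.25
tcp_pos: [0.527, -0.2365, 0.0954]
orientation: [-0.0, 0.104, 0.995, 0.0]
contact_force: [0.8, -0.6, -0.4]
width: 0.0219
```

```bash
python3 - <<'E'
from look import *
look('14',(190,270,290,370),(215,295,145,225))
E
```

```text
23.25 [ 0.527  -0.2365  0.0954] [ 0.8  -0.56 -0.38] [-0.02 -0.04 -0.01] 0.0219
```

View pics/c14.png

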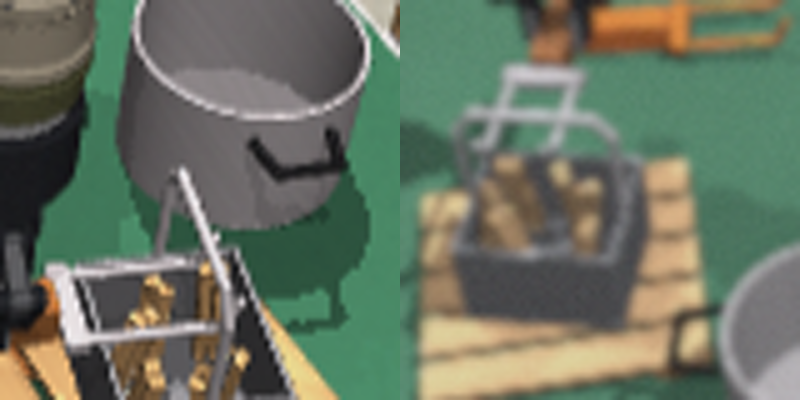

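The tips are below the bar and the basket is undisturbed. Withdrawing straight back.

Request:
{"method": "jog_arm", "body": {"plan": [[[0.5, 0, 0], [0, 0, 0], -1], [[1.2, 0, 0], [0, 0, 0], -1], [[2, 0, 0], [0, 0, 0], -1], [[3, 0, 0], [0, 0, 0], -1], [[4, 0, 0], [0, 0, 0], -1], [[5, 0, 0], [0, 0, 0], -1], [[6.5, 0, 0], [0, 0, 0], -1], [[8, 0, 0], [0, 0, 0], -1], [[9.5, 0, 0], [0, 0, 0], -1], [[11, 0, 0], [0, 0, 0], -1], [[12, 0, 0], [0, 0, 0], -1], [[12, 0, 0], [0, 0, 0], -1]]}}

```text
t: 24.55
tcp_pos: [0.4084, -0.2112, 0.0959]
orientation: [-0.0, 0.105, 0.995, 0.0]
contact_force: [0.5, -0.3, -1.4]
width: 0.0218
```

```bash
python3 - <<'E'
from look import *
for n,k in zip(('side','scene'),look('15',(130,330,200,400),(180,320,100,240))):
    P=pts(k).reshape(-1,3); C=k['image'].reshape(-1,3).astype(int)
    B=P[(P[:,0]>.56)&(P[:,0]<.72)&(P[:,1]<-.16)&(P[:,1]>-.34)&(P[:,2]>.07)&(P[:,2]<.092)&(C.max(1)<140)]
    print(n,cv2.minAreaRect((B[:,:2]*1000).astype(np.float32)))
# current fork original place
print(go([.4917,-.0195,.10],-8.5))
E
```

```text
24.55 [ 0.4084 -0.2112  0.0959] [ 0.5  -0.35 -1.35] [ 0.01  0.01 -0.02] 0.0218
side ((643.5145874023438, -249.33114624023438), (112.96508026123047, 96.36353302001953), 77.51377868652344)
scene ((647.1547241210938, -250.11557006835938), (110.90016174316406, 101.27349090576172), 78.58567810058594)
([-3.97, 20.54, -0.38], [-0.0, 0.1, -3.5])
```

View pics/c15.png

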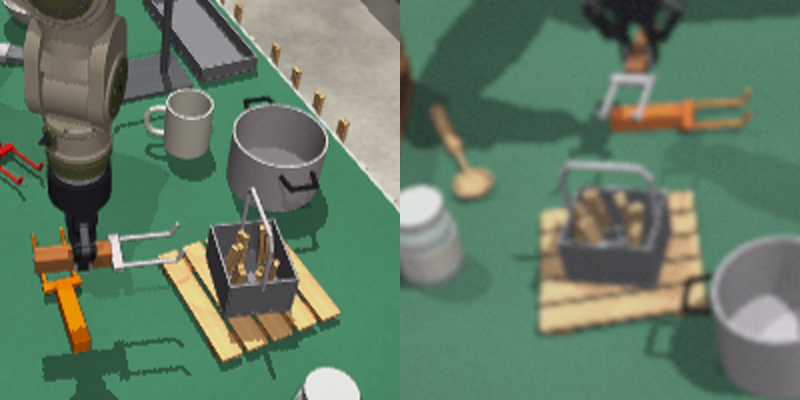

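The prongs are out and the basket stands at (0.645, -0.250). Next I carry the lifter back to its original free spot.

Request:
{"method": "jog_arm", "body": {"plan": [[[-0.5, 2.5, -0.4], [0, 0, -0.5], -1], [[-1, 5.5, -0.4], [0, 0, -1], -1], [[-1.6, 8.5, -0.4], [0, 0, -1.5], -1], [[-2.2, 11.5, -0.4], [0, 0, -2], -1], [[-2.8, 14.5, -0.4], [0, 0, -2.5], -1], [[-3.4, 17.5, -0.4], [0, 0, -3], -1], [[-4, 19.8, -0.4], [0, 0, -3.5], -1], [[-4, 20.5, -0.4], [0, 0, -3.5], -1], [[-4, 20.5, 2], [0, 0, -3.5], -1], [[-4, 20.5, 4.5], [0, 0, -3.5], -1], [[-4, 20.5, 7], [0, 0, -3.5], -1], [[-4, 20.5, 9], [0, 0, -3.5], -1], [[-4, 20.5, 10], [0, 0, -3.5], -1], [[-4, 20.5, 10.5], [0, 0, -3.5], -1], [[-4, 20.5, 10.5], [0, 0, -3.5], -1], [[-4, 20.5, 10.5], [0, 0, -3.5], -1]]}}

```text
t: 26.25
tcp_pos: [0.4924, -0.0199, -0.0083]
orientation: [0.001, 0.074, 0.997, -0.0]
contact_force: [-0.4, 0.0, -1.4]
width: 0.0217
```

```bash
python3 - <<'E'
from look import *
look('16',(150,300,160,310),(180,280,190,290))
E
```

```text
26.25 [ 0.4924 -0.0199 -0.0083] [-0.42  0.02 -1.36] [-0.01  0.01  0.02] 0.0217
```

View pics/c16.png

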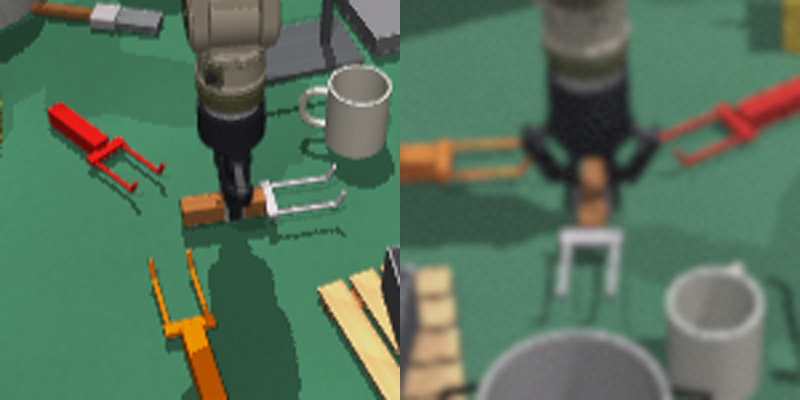

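Request:
{"method": "jog_arm", "body": {"plan": [[[0, 0, 0.4], [0, 0, 0], -1], [[0, 0, 0.8], [0, 0, 0], -1], [[0, 0, 1.0], [0, 0, 0], -1], [[0, 0, 1.2], [0, 0, 0], -1], [[0, 0, 1.2], [0, 0, 0], -1], [[0, 0, 1.2], [0, 0, 0], -1]]}}

```text
t: 26.95
tcp_pos: [0.4915, -0.0195, -0.0212]
orientation: [-0.0, 0.074, 0.997, 0.0]
contact_force: [-0.1, 0.1, -1.9]
width: 0.0216
```

Request:
{"method": "jog_arm", "body": {"plan": [[[0, 0, 0.1], [0, 0, 0], -1], [[0, 0, 0.1], [0, 0, 0], -1], [[0, 0, 0.1], [0, 0, 0], -1]]}}

```text
t: 27.25
tcp_pos: [0.4916, -0.0196, -0.0215]
orientation: [0.0, 0.074, 0.997, -0.0]
contact_force: [-1.6, 1.1, 5.1]
width: 0.0215
```

Contact at 5 N upward, so the lifter is on the table. I'll open and rise.

Request:
{"method": "jog_arm", "body": {"plan": [[[0, 0, 0.1], [0, 0, 0], -0.3], [[0, 0, 0.1], [0, 0, 0], 0.2], [[0, 0, 0.1], [0, 0, 0], 1], [[0, 0, 0.1], [0, 0, 0], 1], [[0, 0, 0.1], [0, 0, 0], 1], [[0, 0, 0.1], [0, 0, 0], 1], [[0, 0, 0.1], [0, 0, 0], 1], [[0, 0, -1], [0, 0, 0], 1], [[0, 0, -3], [0, 0, 0], 1], [[0, 0, -7], [0, 0, 0], 1], [[0, 0, -12], [0, 0, 0], 1], [[0, 0, -17], [0, 0, 0], 1], [[0, 0, -22], [0, 0, 0], 1], [[0, 0, -24], [0, 0, 0], 1], [[0, 0, -24], [0, 0, 0], 1], [[0, 0, -24], [0, 0, 0], 1], [[0, 0, -24], [0, 0, 0], 1]]}}

```text
t: 28.95
tcp_pos: [0.4904, -0.0194, 0.2166]
orientation: [-0.001, 0.074, 0.997, 0.0]
contact_force: [0.8, 0.5, -1.2]
width: 0.0853
```

```bash
python3 - <<'E'
from look import *
snap('wrist','wrist17')
for n,k in zip(('side','scene'),look('17',(130,330,190,390),(180,320,130,270))):
    P=pts(k).reshape(-1,3); C=k['image'].reshape(-1,3).astype(int)
    B=P[(P[:,0]>.56)&(P[:,0]<.72)&(P[:,1]<-.16)&(P[:,1]>-.34)&(P[:,2]>.07)&(P[:,2]<.092)&(C.max(1)<140)]
    print(n,'basket',cv2.minAreaRect((B[:,:2]*1000).astype(np.float32)))
    H=P[(P[:,0]>.42)&(P[:,0]<.54)&(abs(P[:,1]+.02)<.04)&(P[:,2]>.02)&(P[:,2]<.06)&(C[:,0]>C[:,2]+35)]
    print('handle top',np.median(H,0),np.polyfit(H[:,0],H[:,2],1)[0])
    M=P[(P[:,0]>.55)&(P[:,0]<.64)&(abs(P[:,1]+.035)<.05)&(P[:,2]>.008)]; print('prong',np.median(M,0),M.max(0))
E
```

```text
29.0 [ 0.4903 -0.0193  0.2163] [-0.23 -0.06 -0.19] [-0.04 -0.01 -0.  ] 0.0856
side basket ((643.3179931640625, -249.7267303466797), (113.71800231933594, 95.79273223876953), 77.37470245361328)
handle top [ 0.47893917 -0.02286554  0.02620796] 0.006913204611237496
prong [ 0.58891008 -0.03669603  0.01495567] [ 0.62292987 -0.00567867  0.03659774]
scene basket ((648.2450561523438, -249.96035766601562), (111.41513061523438, 102.4555435180664), 77.34285736083984)
handle top [ 0.4879697  -0.0209301   0.02866409] 0.008965590102887276
prong [ 0.582435   -0.01931857  0.0174026 ] [0.62158981 0.00860103 0.67731911]
```

View pics/c17.png

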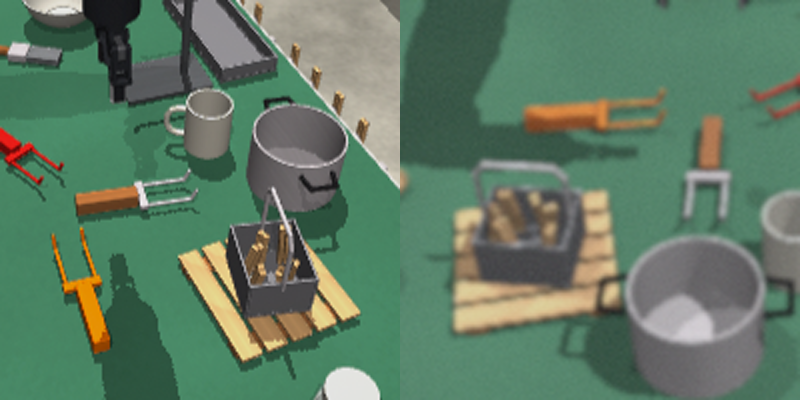

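View pics/wrist17.png

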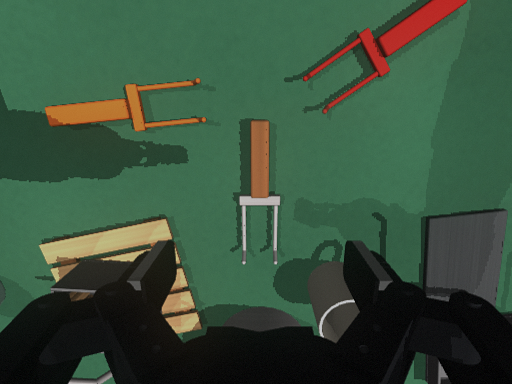

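The basket stands upright on the board's centre. The lifter lies flat (handle top 0.027, no slope), clear of everything, and the bystanders are unmoved. Handing in.

```bash
python3 - <<'E'
from cell import robot
print(robot.hand_in())
E
```

```text
the job is handed in; nothing more can be done
None
```

The job is done and handed in; no verdict was reported. I picked up the brown-handled lifter, lifted the grey basket off the hook by its bail and stood it on the board. I then slipped the prongs out and laid the lifter back where it came from. It took about 29 s.

**Last checks:**
- **Basket:** it stands upright, with its centre at about (0.646, -0.250). I measured the board's centre at (0.645, -0.250).
- **Lifter:** it lies flat on the table (handle top at 0.027 m, no slope), well clear of basket, board and stand.
- **Bystanders:** they look unmoved in the pictures; I did not measure them.

**What went wrong or disagreed:**
- **First grasp:** it closed on air just above the handle. The depth images showed the real fingertips about 27 mm behind the reported tool point, so I gripped at a reported height of -22 mm.
- **Sliding bail:** the basket slid about 15 mm along the bar while being lifted and slid back during the carry. It stayed level in every picture I checked, and I corrected for the shift before setting it down.

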